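# Pop open the dehumidifier's tilt-out bin and refill it with clay drying balls

## Task

Refill the little dehumidifier: press its white push-to-open front gently until the spring catch lets go and it pops ajar, then swing the front out all the way to its stop. Tip all four clay balls from the wooden scoop into the opened bin, leave the bin open, and put the empty scoop back down upright on the glass shelf. Do not disturb the soap dish, the pill tin or the clip.

Things in the scene. Friction and masses are not known exactly. Their poses are not given: they have to be found in the camera images.
- unit: White mini dehumidifier, fixed: 160 mm deep (x), 220 wide, 285 high. Origin: centre of its underside; its front looks along its -x. The face is at x = -80 mm; a hood (z 235 to 285) overhangs it by 20 mm; a fixed fascia strip flush with the face fills z 208 to 235. The tilt-out front fills z 55 to 205, 180 wide, with no handle.
- front (a joint): Front, hinged along its bottom edge. 0 = shut, caught; positive = leaning out towards the robot (rad); stop at 0.75, inward stop at -0.055. It cannot be pulled open. Pressed in past -0.035 (5 mm at its top; 5 to 8 N, then a stiff rubbery stop) the catch lets go; finger withdrawn, it pops out to about 0.3 to 0.45. From there friction holds it at any angle (about 1 N at the edge moves it).
- front_hinge (a point): Middle of the front's hinge line, at the foot of its outer face, 55 mm above the shelf. Axes (bin frame, turning with the front): x inwards at right angles to the front, y along the hinge, z up the front. Panel x 0 to 8 mm, 150 high, 180 wide. The bin behind it moves with it: inside x 8 to 54, y -79 to 79, floor z 6, back wall to z 102, cheeks to z 120 mm.
- front_press (a point): Point to press on the outer face of the front, in the middle of its width, 105 mm above the hinge line. Axes as the bin frame: press along +x.
- front_edge (a point): Middle of the top edge of the front panel (mid thickness, 150 mm above the hinge line); it moves with the front. When the front is ajar a fingertip fits behind this edge, below the hood, with the tool tilted. The small steel catch and spring plunger sit behind the edge near its two ends; the middle 100 mm is clear.
- bin_mouth (a point): Middle of the bin's mouth, between panel and back wall: x 30, z 110 mm in the bin frame, moving with the front. With the front at its stop the mouth opens upwards between the panel's edge (102 mm out from the machine's face, 165 mm above the shelf) and the hood.
- scoop_grip (a point): Grip point of the loose wooden scoop (110 g), on the handle's axis, 66 mm above the shelf. Axes: x level towards the spout, y across, z up. Handle: bar 22 mm wide (y), 12 thick, leaning 40 deg from vertical towards -x; it runs 40 mm beyond this point (26 back, 31 up) and 55 mm down to the pan. The pan's flat bottom is 66 mm below, centred 73 mm ahead (+x).
- scoop_lip (a point): Middle of the scoop's spout edge, 134 mm ahead (+x) of and 55 mm below the grip point in the scoop's axes. Pan 64 mm wide, walls 30 to 34 high. Its floor ends in a 15 deg ramp up to this edge, which keeps the balls in while level; they roll out once the spout is tipped down by more than about 20 deg (all are out at 50 to 60 deg).
- ball0_center (a point): Centre of clay ball 1 of 4: loose, 24 mm in diameter, 14 g, lying in the scoop at the start.
- ball1_center (a point): Centre of clay ball 2 of 4: loose, 24 mm in diameter, 14 g, lying in the scoop at the start.
- ball2_center (a point): Centre of clay ball 3 of 4: loose, 24 mm in diameter, 14 g, lying in the scoop at the start.
- ball3_center (a point): Centre of clay ball 4 of 4: loose, 24 mm in diameter, 14 g, lying in the scoop at the start.
- dish: Bystander: white ceramic soap dish, loose, 120 x 85 mm, 22 high; origin at the centre of its underside.
- tin: Bystander: closed steel pill tin with a flip-top lid, loose, 77 x 57 mm, 29 high; origin at the centre of its underside.
- clip: Bystander: plastic clip, loose, 60 x 14 mm, 14 high; origin at the centre of its underside.
There are look-alikes about, which are no part of the job. What is meant by the part that bears scoop_grip is not red, and is the larger of those in its own colour.

How it is judged (in metres and radians):
On the way, in this order (a step that is already met when the one before it is completed fails the run):
1. the front has popped ajar (0.2 to 0.6 rad), nothing touching it (value of joint front between 0.2 and 0.6 rad and contact force between each of the arm, the fingers and front below 0.1 N), for 0.1 s.
2. the front is swung out to its stop (value of joint front above 0.69 rad), for 0.1 s.
3. all four balls are in the bin (x of ball0_center in the frame of front_hinge between 0 and 0.056 m and y of ball0_center in the frame of front_hinge between -0.082 and 0.082 m and z of ball0_center in the frame of front_hinge between 0 and 0.105 m and x of ball1_center in the frame of front_hinge between 0 and 0.056 m and y of ball1_center in the frame of front_hinge between -0.082 and 0.082 m and z of ball1_center in the frame of front_hinge between 0 and 0.105 m and x of ball2_center in the frame of front_hinge between 0 and 0.056 m and y of ball2_center in the frame of front_hinge between -0.082 and 0.082 m and z of ball2_center in the frame of front_hinge between 0 and 0.105 m and x of ball3_center in the frame of front_hinge between 0 and 0.056 m and y of ball3_center in the frame of front_hinge between -0.082 and 0.082 m and z of ball3_center in the frame of front_hinge between 0 and 0.105 m), for 0.2 s.
At the end, for the whole second after the job is handed in: The front stands open within 0.09 rad of its stop (above 0.66 rad), all four balls lie inside the bin (within its walls in the bin frame, their centres below 105 mm), and the scoop stands upright on the shelf (tilt under 0.1 rad, grip point 55 to 75 mm high), let go (all of step 3 and value of joint front above 0.66 rad and angle between scoop_grip's own z axis and vertical below 0.1 rad and height (world z) of scoop_grip between 0.055 and 0.075 m); the robot touches nothing.
It fails at once if the white ceramic soap dish is disturbed (moved by more than 20 mm) (distance of dish from where it was at the start of the episode above 0.02 m).
It fails at once if the steel pill tin is disturbed (moved by more than 20 mm) (distance of tin from where it was at the start of the episode above 0.02 m).
It fails at once if the plastic clip is disturbed (moved by more than 20 mm) (distance of clip from where it was at the start of the episode above 0.02 m).
It fails at once if the front is pressed with more than 40 N (contact force between any of the fingers, the arm and front above 40 N).
It also fails if it takes over 66 s, if anything falls off the work surface, if the arm or the gripper's body presses on something with over 40 N, if the wrist force passes 120 N, or if a joint passes its speed limit or range.

## Robot

A 6-joint arm with a two-finger parallel gripper is mounted at the origin on the work surface. World frame = base frame: x ahead of the robot, y to its left, z up, the work surface at z = 0. Lengths are in m, angles in degrees, forces in N, time in s.
With the tool pointing down it reaches from about 0.25 to 0.725 m from the base axis. Payload 4 kg.
Tool frame: the origin (TCP) lies at the very end of the fingers, on their centre line; the grasp point (between the pads) lies 19 mm behind it; z points along the fingers, y is the direction in which the jaws open and shut (so a half turn about z gives the same grasp; the last joint's range is limited). The gripper opens to 85 mm and grips with 20 to 120 N. Pads are 22 mm wide; open, the fingers measure 114 mm over their backs; the gripper's body (76 mm by 85 mm) begins 54 mm behind the grasp point. The pads swing forward as they close: fully open they stand 13 mm farther back than shut.
Start: joints at [-74.542, 13.785, 0.286, 76.501, 0, 90], TCP at [0.133, -0.482, 0.231] pointing down, gripper open.
Joint ranges: [-155.79, 155.79], [-60.16, 107.12], [-62.33, 73.08], [-114, 123.19], [-81.49, 82.49], [-180, 180]. Speed limits (degrees/s): [159.86, 159.86, 180, 180, 180, 180].

## Interface

Orientations are given as [roll, pitch, yaw] about the fixed x, y, z axes, in that order (R = Rz(yaw) Ry(pitch) Rx(roll)).
In Python, from plant import bot, imaging, finder gives the robot as it stands.
- The arm moves only by the tool play_rows, never from a script. Its argument "targets" is a list that holds one entry, the list of rows, each a list of 5 numbers: the shift along the tool's x, y, z in m, then the turn about the tool's z in rad, then the finger opening in m, from 0 to 0.0854. A call has 1 to 20 rows; each row shifts and turns the commanded pose from where the row before left it, along the tool's axes as they then stand; what a row does not reach is not made up. A row lasts 1/8 s, in which the tool goes at most 62.5 mm and 10.7 degrees, less where a joint would pass 70% of its speed; a pose out of reach is approached as far as the arm can. A call is refused whole if a number of a shift passes 0.0625 or a number of a turn 0.188, either way. A call with a gripper value outside its range is refused whole. The fingers move at their own pace and stop on an object; "force" is the grip in N (left out, the last holds). Time passes only in rows, so rows that do not move let the fingers close. It gives the time, the measured TCP pose, the force and the opening at its end, in the units of the state.
- bot.sense(): the state, without advancing time (a new reading comes with each control period).
- imaging.capture(name): name is "scene" or "top" or "wrist"; returns a dict with "color" (420x560x3 uint8, red, green, blue), "fov_y" (degrees; the focal length in pixels is half the picture's height over the tangent of half this angle, whatever the lens; pixels are square), "cx", "cy" (the principal point, pixels), "rvec" (rotation vector, rad) and "tvec" (3), from world to camera coordinates, as OpenCV has them. Camera axes: x right, y down, z forward; pixel columns grow to the right and rows downward; lengths in m; the calibration is good to about 2 mm. A picture is of the moment at which its call begins. There is no depth.
- bot.finish_job(): hands the job in, once; it reports no verdict.
Trained networks look in the newest picture that a camera, given by its name, has taken for a name from the list of things; names that differ only in an ending like _2 or _b are one class to them, and where a whole thing is asked for, a point or a joint stands for the part that bears it (a point fixed in the world has none). Each returns a list of dicts, best first, with "conf" (0 to 1); they miss things now and then, are a little off and sometimes report something else, mostly with a low value. They report only what shows in the picture. A call takes as long as a camera call. They do not tell look-alikes from the thing itself.
- finder.recognise(camera, thing): "xyz" ([x, y, z] in m, in the coordinates of the camera as it stood for that picture, good to about 4 mm: the middle of the surface that is visible of it).
- finder.spot_point(camera, thing): "xyz" ([x, y, z] in m, in the coordinates of the camera as it stood for that picture, good to about 4 mm: a listed point, or the origin of a listed thing).
The state is a dict: "clock": time; "joint_pos": joint angles; "dq": joint speeds; "joint_efforts": joint torques, N m; "position": TCP position; "tool_rot": TCP orientation; "force": force on the tool from outside, world axes, zero at the start; "moment": the same for the moment, N m; "opening": finger opening in m.
Only numpy, scipy, OpenCV 4.12 (cv2) and the standard library are available. Lean on these libraries where they do the work, as an engineer would, in place of code of your own. Each camera call takes 0.05 s, during which the arm holds its last target.

## Working session

There is one attempt and no reset: what is moved stays moved. The work goes in short steps, Python scripts to look and compute and a tool call to move; the robot and the scene stay as the last step left them, time stands still between calls to the robot, and variables do not carry over. Pictures are saved under pics/ and viewed, and the job is handed in when it is done.

Besides the shell and the picture viewer there is one more tool, called after "Request:" in YAML: its name, and indented under it one key for each argument. play_rows: Moves the arm, as the interface text tells. Its arguments: {"type":"object","properties":{"targets":{"type":"array"},"force":{"type":"number"}},"required":["targets"]}

```bash
ls; mkdir -p pics
cat > h.py <<'E'
import numpy as np, cv2
from plant import bot, imaging, finder
from scipy.spatial.transform import Rotation as R
def cap(n,fn=None):
    c=imaging.capture(n)
    if fn: cv2.imwrite('pics/'+fn,c['color'][:,:,::-1])
    return c
def w(c,p):
    M=cv2.Rodrigues(np.array(c['rvec'],float))[0]
    return M.T@(np.array(p)-np.array(c['tvec']).ravel())
def px(c,P):
    M=cv2.Rodrigues(np.array(c['rvec'],float))[0]
    p=M@np.array(P)+np.array(c['tvec']).ravel()
    f=c['color'].shape[0]/2/np.tan(np.radians(c['fov_y']/2))
    return np.array([c['cx']+f*p[0]/p[2],c['cy']+f*p[1]/p[2]])
def ray(c,uv,z):
    M=cv2.Rodrigues(np.array(c['rvec'],float))[0]
    f=c['color'].shape[0]/2/np.tan(np.radians(c['fov_y']/2))
    d=M.T@np.array([(uv[0]-c['cx'])/f,(uv[1]-c['cy'])/f,1]); o=-M.T@np.array(c['tvec']).ravel()
    return o+d*(z-o[2])/d[2]
E
python3 - <<'E'
from h import *
print(bot.sense())
for n in ['scene','top','wrist']:
    c=cap(n,n+'0.png'); print(n,c['fov_y'],w(c,[0,0,0]))
    for t in ['unit','front_press','front_edge','front_hinge','bin_mouth','scoop_grip','scoop_lip','ball0_center','dish','tin','clip']:
        for d in finder.spot_point(n,t): print(t,round(d['conf'],2),w(c,d['xyz']).round(3),px(c,w(c,d['xyz'])).round(0))
E
```

```text
pics
{'clock': 0.0, 'joint_pos': array([-7.45422626e+01,  1.38316122e+01,  2.15186214e-01,  7.65017652e+01,
        5.29071373e-04,  9.00008590e+01]), 'dq': array([-0.10168636, -0.01919633,  0.06102515, -0.09211934,  0.04063076,
       -0.09086687]), 'joint_efforts': array([-1.41318492e-04, -3.72316110e+01,  2.52408868e+01,  1.68390427e-02,
        1.57566969e-04, -2.79268043e-06]), 'position': array([ 0.13310118, -0.48131525,  0.23042787]), 'tool_rot': array([-1.79881809e+02, -5.27298195e-04,  1.54568773e+01]), 'force': array([-0.07509233,  0.41958559, -0.15014504]), 'moment': array([ 0.05479333,  0.04839521, -0.03008771]), 'opening': 0.08516604016405782}
scene 46.7146398114482 [1.12356309 0.11385344 1.09849801]
front_hinge 0.32 [ 0.674 -0.01   0.001] [235. 288.]
scoop_grip 0.93 [0.439 0.198 0.045] [319. 197.]
scoop_grip 0.79 [0.522 0.415 0.066] [410. 221.]
scoop_grip 0.68 [0.393 0.319 0.067] [366. 178.]
scoop_lip 0.98 [0.523 0.312 0.006] [364. 233.]
scoop_lip 0.86 [0.533 0.188 0.009] [316. 236.]
scoop_lip 0.76 [0.498 0.547 0.01 ] [455. 224.]
scoop_lip 0.49 [ 0.658 -0.271 -0.003] [1
[... 338 characters left out ...]
. 218.]
front_press 0.72 [ 0.586 -0.006  0.157] [309. 193.]
front_edge 0.54 [ 0.594 -0.009  0.204] [312. 188.]
front_hinge 0.45 [ 0.587 -0.008  0.052] [307. 198.]
bin_mouth 0.73 [ 0.615 -0.007  0.163] [310. 183.]
scoop_grip 0.86 [0.438 0.198 0.044] [240. 245.]
scoop_grip 0.77 [0.517 0.413 0.065] [171. 218.]
scoop_grip 0.72 [0.392 0.317 0.066] [201. 259.]
scoop_grip 0.17 [0.675 0.269 0.004] [222. 173.]
scoop_lip 0.92 [0.523 0.32  0.009] [205. 218.]
scoop_lip 0.9 [0.529 0.188 0.004] [245. 217.]
scoop_lip 0.85 [0.494 0.552 0.013] [131. 226.]
ball0_center 0.37 [0.445 0.302 0.017] [209. 242.]
tin 0.95 [ 0.655 -0.281  0.003] [388. 182.]
wrist 64.05558832420026 [ 0.19967098 -0.46324792  0.3730909 ]
```

View pics/scene0.png

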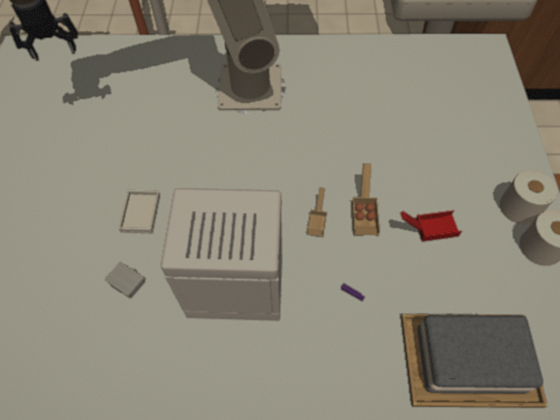

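View pics/top0.png

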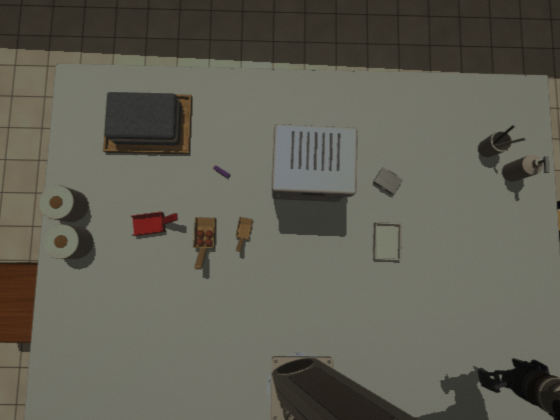

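The loaded scoop is the middle one: wooden, with its handle at top px (201,259) and lip at (205,218). The small wooden scoop and the red one are decoys. The moves only shift and turn about tool z, so I have to find out how the tool can tilt. I'll test the reach limit in free space.

Request:
play_rows:
  targets:
    - [[0, 0.06, 0, 0, 0.085], [0, 0.06, 0, 0, 0.085], [0, 0.06, 0, 0, 0.085], [0, 0.06, 0, 0, 0.085], [0, 0.06, 0, 0, 0.085], [0, 0.06, 0, 0, 0.085]]

```text
clock: 2.55
position: [0.2145, -0.7759, 0.2151]
tool_rot: [177.9, -0.0, 15.5]
force: [10.2, -41.7, 23.9]
opening: 0.0851
```

Run:
```python
from h import *
s=bot.sense(); print(s)
```

```text
{'clock': 2.55, 'joint_pos': array([-7.45433984e+01,  5.74289147e+01,  7.31009177e+01,  1.03608147e+02,
        1.36617388e-03,  8.99997884e+01]), 'dq': array([6.34274252e-03, 2.29228194e+01, 1.91579096e+00, 2.02238441e+01,
       3.07014718e-02, 7.15677814e-02]), 'joint_efforts': array([ 3.08618701e-05, -3.22507095e+01,  6.36808777e+01,  8.53376538e+00,
        2.23545833e-06, -2.99322402e-06]), 'position': array([ 0.21454343, -0.77587313,  0.21506006]), 'tool_rot': array([ 1.77936144e+02, -1.35766748e-03,  1.54568623e+01]), 'force': array([ 10.17332328, -41.66848431,  23.87968624]), 'moment': array([-2.97588656, -0.82123557, -0.048835  ]), 'opening': 0.08511122467934848}
```

Request:
play_rows:
  targets:
    - [[0, 0, 0, 0, 0.085], [0, 0, 0, 0, 0.085]]

```text
clock: 2.8
position: [0.2145, -0.7757, 0.2184]
tool_rot: [177.7, -0.0, 15.5]
force: [-0.6, -0.1, 1.9]
opening: 0.0856
```

Run:
```python
from h import *
s=bot.sense(); 
for k in ['joint_pos','position','tool_rot','force']: print(s[k].round(3))
```

```text
[-74.542  57.181  73.075 103.625   0.     89.998]
[ 0.215 -0.776  0.218]
[177.73  -0.    15.46]
[-0.603 -0.109  1.919]
```

Request:
play_rows:
  targets:
    - [[0, 0, -0.05, 0, 0.085], [0, 0, -0.05, 0, 0.085], [0, 0, -0.05, 0, 0.085], [0, 0, -0.05, 0, 0.085]]

```text
clock: 3.3
position: [0.1952, -0.7059, 0.3828]
tool_rot: [173.6, -0.0, 15.5]
force: [-0.1, 0.5, 0.5]
opening: 0.085
```

```bash
cat > st.py <<'E'
from h import *
import json
s=bot.sense(); 
for k in ['joint_pos','position','tool_rot','force']: print(s[k].round(3))
json.dump([s['joint_pos'].tolist(),s['position'].tolist(),s['tool_rot'].tolist()],open('log.jsonl','a')); open('log.jsonl','a').write('\n')
E
python3 st.py
```

```text
[-7.45410e+01  4.46340e+01  7.30750e+01  1.11996e+02  1.00000e-03
  9.00000e+01]
[ 0.195 -0.706  0.383]
[ 1.73556e+02 -1.00000e-03  1.54590e+01]
[-0.131  0.533  0.528]
```

Request:
play_rows:
  targets:
    - [[0.055, -0.058, -0.003, 0.02, 0.03], [0.055, -0.058, -0.003, 0.02, 0.03], [0.055, -0.058, -0.003, 0.02, 0.03], [0.055, -0.058, -0.003, 0.02, 0.03], [0.055, -0.058, -0.003, 0.02, 0.03], [0.055, -0.058, -0.003, 0.02, 0.03], [0.055, -0.058, -0.003, 0.02, 0.03], [0.055, -0.058, -0.003, 0.02, 0.03], [0.055, -0.058, -0.003, 0.02, 0.03], [0.055, -0.058, -0.003, 0.02, 0.03]]

```text
clock: 4.55
position: [0.5299, -0.1972, 0.3643]
tool_rot: [173.9, -1.7, 4.3]
force: [-0.1, -0.6, 0.8]
opening: 0.0299
```

```bash
python3 st.py
```

```text
[-17.705  17.701  24.816  93.229  -5.047 157.914]
[ 0.53  -0.197  0.364]
[173.866  -1.708   4.301]
[-0.142 -0.624  0.836]
```

Request:
play_rows:
  targets:
    - [[0.034, -0.06, -0.02, 0, 0.03], [0.034, -0.06, -0.02, 0, 0.03], [0.034, -0.06, -0.02, 0, 0.03], [0.034, -0.06, -0.02, 0, 0.03], [0.034, -0.06, -0.02, 0, 0.03], [0.034, -0.06, -0.02, 0, 0.03], [0, 0, -0.02, -0.18, 0.03], [0, 0, -0.02, -0.18, 0.03], [0, 0, -0.02, -0.18, 0.03], [0, 0, -0.02, -0.18, 0.03], [0, 0, -0.02, -0.18, 0.03], [0, 0, -0.02, -0.18, 0.03], [0, 0, -0.02, -0.18, 0.03], [0, 0, -0.02, -0.18, 0.03]]

```text
clock: 6.3
position: [0.6049, 0.0811, 0.5156]
tool_rot: [172.2, 3.1, 91.9]
force: [-0.3, -0.7, -0.4]
opening: 0.0295
```

```bash
python3 st.py
```

```text
[  9.654  32.603  73.077 123.138  -4.064  97.27 ]
[0.605 0.081 0.516]
[172.198   3.071  91.913]
[-0.319 -0.747 -0.405]
```

Request:
play_rows:
  targets:
    - [[0.02, -0.022, -0.062, 0, 0.03], [0.02, -0.022, -0.062, 0, 0.03], [0.02, -0.022, -0.062, 0, 0.03], [0.02, -0.022, -0.062, 0, 0.03], [0.02, -0.022, -0.062, 0, 0.03]]

```text
clock: 6.92
position: [0.5035, 0.1764, 0.6467]
tool_rot: [158.7, -0.7, 92.6]
force: [-0.5, 0.2, -0.9]
opening: 0.0297
```

```bash
python3 st.py
cat > fk.py <<'E'
import numpy as np, json
from scipy.spatial.transform import Rotation as R
def tz(rpy): return R.from_euler('xyz',rpy,degrees=True).as_matrix()
if __name__=='__main__':
    A=[];b=[]
    D=[json.loads(l) for l in open('log.jsonl')]
    D.append([[-74.542,13.785,0.286,76.501,0,90],[.133,-.482,.231],[180,0,15.46]])
    D.append([[-74.542,57.181,73.075,103.625,0,89.998],[.2145,-.7757,.2184],[177.73,0,15.46]])
    for q,p,r in D:
        M=tz(r); print((np.degrees(np.arccos(-M[2,2]))).round(2), M[:,2].round(3), 'pitch sum',q[1]-q[2]+q[3])
E
python3 fk.py
```

```text
[ 23.137  19.635  73.077 123.138  -6.747 109.475]
[0.503 0.176 0.647]
[158.659  -0.677  92.581]
[-0.511  0.175 -0.91 ]
6.44 [ 0.03  -0.108 -0.994] pitch sum 83.55563148165028
6.37 [ 0.038 -0.104 -0.994] pitch sum 86.1134842251369
8.38 [ 0.137 -0.049 -0.989] pitch sum 82.66371557273246
21.35 [ 0.363  0.027 -0.931] pitch sum 69.69558174630623
0.0 [ 0. -0. -1.] pitch sum 90.0
2.27 [ 0.011 -0.038 -0.999] pitch sum 87.731
```

Request:
play_rows:
  targets:
    - [[-0.03, -0.022, -0.062, 0, 0.03], [-0.03, -0.022, -0.062, 0, 0.03], [-0.03, -0.022, -0.062, 0, 0.03], [-0.03, -0.022, -0.062, 0, 0.03], [-0.03, -0.022, -0.062, 0, 0.03], [-0.03, -0.022, -0.062, 0, 0.03]]

```text
clock: 7.68
position: [0.391, 0.0189, 0.7838]
tool_rot: [142.5, -2.5, 93.5]
force: [-0.5, -0.7, -0.2]
opening: 0.0302
```

```bash
python3 st.py; python3 fk.py | sed -n 5p
python3 - <<'E'
from h import *
for n in ['scene','top']:
    c=cap(n,n+'1.png')
    for t in ['front_press','front_edge','front_hinge','bin_mouth','scoop_grip','scoop_lip']:
        for d in finder.spot_point(n,t): print(t,round(d['conf'],2),w(c,d['xyz']).round(3),px(c,w(c,d['xyz'])).round(0))
    im=cv2.imread('pics/%s1.png'%n)
    u,v=px(c,[0.45,0.32,0.03]).astype(int); q=[px(c,[x,y,.285]) for x in(.566,.75) for y in(-.12,.11)]; q=np.array(q)
    a=im[v-50:v+50,u-66:u+66]; cv2.imwrite('pics/%ss.png'%n,cv2.resize(a,None,fx=6,fy=6,interpolation=cv2.INTER_CUBIC))
    lo=(q.min(0)-12).astype(int); hi=(q.max(0)+ (12 if n=='top' else 50)).astype(int)
    a=im[max(lo[1],0):hi[1],lo[0]:hi[0]]; print(n,lo); cv2.imwrite('pics/%su.png'%n,cv2.resize(a,None,fx=4,fy=4,interpolation=cv2.INTER_CUBIC)); print(n,u,v)
E
```

```text
[ -0.88    2.609  73.075 123.151   4.704  88.036]
[0.391 0.019 0.784]
[142.506  -2.545  93.537]
[-0.532 -0.676 -0.186]
37.57 [ 0.605  0.073 -0.793] pitch sum 52.68516337775027
front_edge 0.59 [ 0.671 -0.008  0.001] [236. 287.]
front_hinge 0.31 [0.396 0.318 0.065] [366. 179.]
scoop_grip 0.93 [0.518 0.414 0.067] [409. 219.]
scoop_grip 0.92 [0.394 0.32  0.066] [366. 178.]
scoop_grip 0.83 [0.439 0.196 0.042] [318. 197.]
scoop_lip 0.82 [0.529 0.187 0.005] [315. 235.]
scoop_lip 0.76 [0.524 0.314 0.007] [365. 233.]
scene [147 172]
scene 366 203
front_press 0.64 [ 0.587 -0.009  0.157] [310. 193.]
front_edge 0.67 [ 0.587 -0.009  0.157] [310. 193.]
front_edge 0.64 [ 0.596 -0.008  0.206] [312. 187.]
front_hinge 0.75 [ 0.589 -0.008  0.054] [307. 198.]
bin_mouth 0.64 [ 0.616 -0.004  0.16 ] [308. 183.]
scoop_grip 0.78 [0.519 0.413 0.065] [171. 217.]
scoop_grip 0.62 [0.441 0.197 0.044] [241. 244.]
scoop_grip 0.55 [0.393 0.316 0.064] [201. 258.]
scoop_lip 0.96 [0.495 0.55  0.009] [133. 225.]
scoop_lip 0.92 [0.527 0.185 0.006] [246. 218.]
scoop_lip 0.68 [0.523 0.319 0.006] [205. 218.]
scoop_lip 0.46 [0.474 0.303 0.012] [209. 233.]
top [256 111]
top 202 240
```

View pics/topu.png

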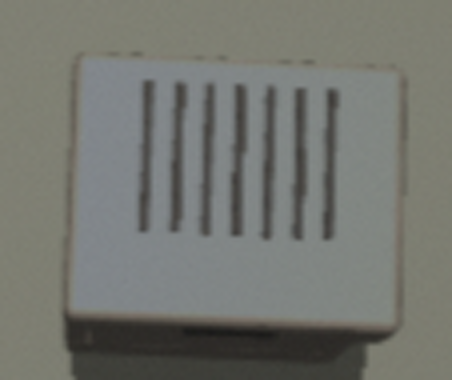

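View pics/scenes.png

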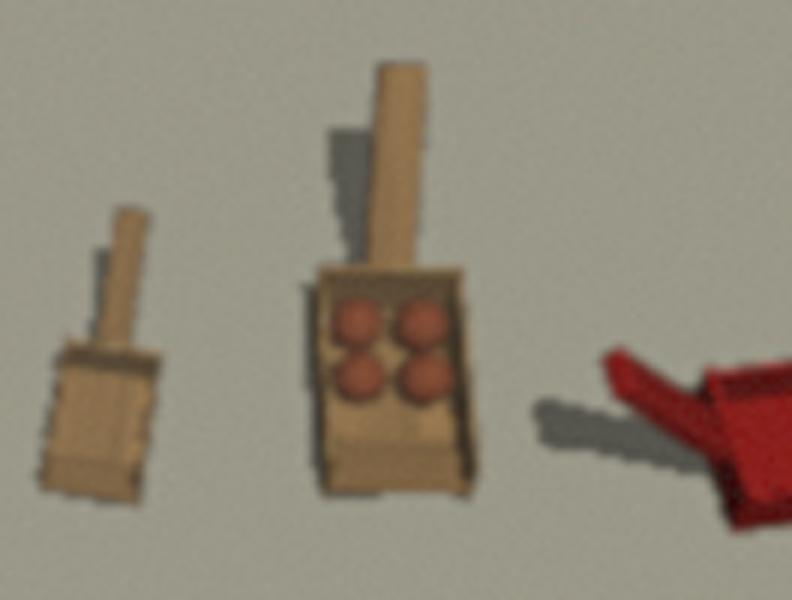

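View pics/tops.png

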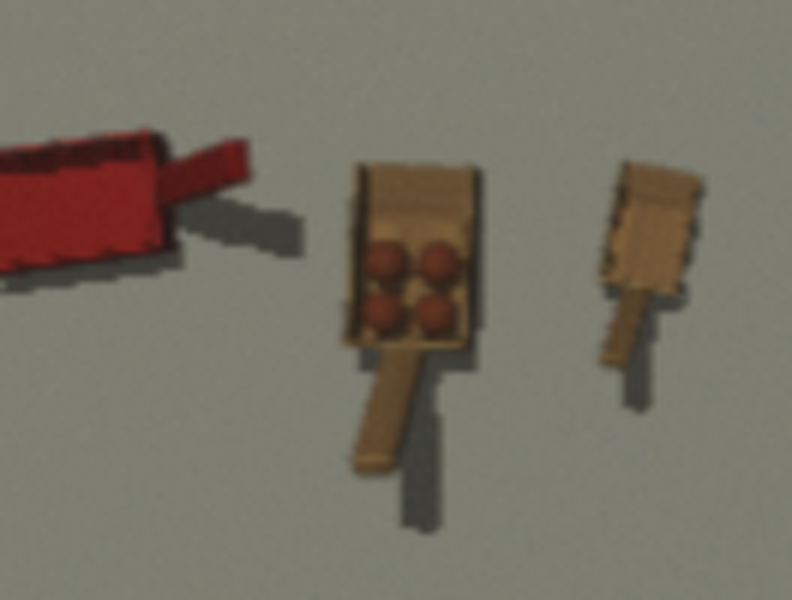

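View pics/scene1.png

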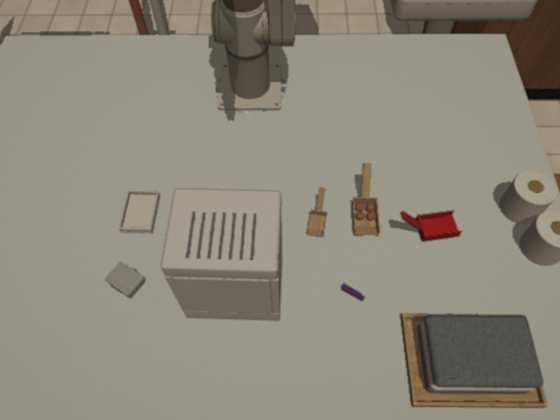

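Run:
```python
from h import *
c=cap('top')
for uv in [(66,317),(398,330),(78,57),(403,70)]: print(ray(c,(256+uv[0]/4,111+uv[1]/4),.285).round(4))
for uv in [(362,168),(480,168),(348,342),(470,342)]: print('pan',ray(c,(202-66+uv[0]/6,240-50+uv[1]/6),.032).round(4))
c=cap('scene')
for uv in [(170,190),(281,192),(163,273),(280,272)]: print(ray(c,uv,.285).round(4))
for uv in [(322,270),(462,268),(322,493),(470,495)]: print('pan',ray(c,(366-66+uv[0]/6,203-50+uv[1]/6),.032).round(4))
```

```text
[0.5718 0.1    0.285 ]
[ 0.5675 -0.114   0.285 ]
[0.7446 0.0953 0.285 ]
[ 0.7407 -0.1186  0.285 ]
pan [0.5204 0.3417 0.032 ]
pan [0.5215 0.2793 0.032 ]
pan [0.4285 0.3452 0.032 ]
pan [0.4295 0.2813 0.032 ]
[ 0.5796 -0.1213  0.285 ]
[0.5838 0.1026 0.285 ]
[ 0.7616 -0.1112  0.285 ]
[0.7584 0.1023 0.285 ]
pan [0.434  0.2885 0.032 ]
pan [0.4328 0.3492 0.032 ]
pan [0.5441 0.2811 0.032 ]
pan [0.5448 0.3422 0.032 ]
```

```bash
cat > kin.py <<'E'
import numpy as np, json
from scipy.spatial.transform import Rotation as R
from scipy.optimize import least_squares
lo=np.array([-155.79,-60.16,-62.33,-114,-81.49,-180]); hi=np.array([155.79,107.12,73.08,123.19,82.49,180])
def E(ax,d): return R.from_euler(ax,d,degrees=True).as_matrix()
# tool frame base: z->x ; orientation after j6
def fk(q,P):
    r0,h,ax,az,bx,bz,cx,cz,L,o6=P
    p=q[1]-q[2]+q[3]
    A=E('z',q[0]); W=A@E('y',p)@E('z',q[4])
    pos=A@(np.array([r0,0,h])+E('y',q[1])@[ax,0,az]+E('y',q[1]-q[2])@[bx,0,bz]+E('y',p)@[cx,0,cz])+W@[L,0,0]
    B=np.array([[0,0,1],[0,-1,0],[1,0,0.]])  # tool x->z? columns: tool axes in wrist frame
    Rm=W@E('x',q[5]+o6)@B
    return pos,Rm
def data():
    D=[json.loads(l) for l in open('log.jsonl')]
    D.append([[-74.542,13.785,0.286,76.501,0,90],[.133,-.482,.231],[180,0,15.46]])
    D.append([[-74.542,57.181,73.075,103.625,0,89.998],[.2145,-.7757,.2184],[177.73,0,15.46]])
    return D
def fit():
    D=data()
    f=lambda P: np.concatenate([np.r_[fk(q,P)[0]-p, 0.05*(fk(q,P)[1]-E('xyz',r)).ravel()] for q,p,r in D]+[1e-4*np.array(P)[:9]])
    best=None
    for o in (0,90,180,270):
        s=least_squares(f,[0,.2,0,.3,.3,0,.1,0,.15,o])
        if best is None or s.cost<best.cost: best=s
    return best
b=fit(); PAR=b.x
def ik(q0,pos,Rm,wr=1.0):
    f=lambda q: np.r_[fk(q,PAR)[0]-pos, wr*R.from_matrix(Rm@fk(q,PAR)[1].T).as_rotvec()]
    s=least_squares(lambda x:f(np.degrees(x)),np.radians(np.clip(q0,lo+.001,hi-.001)),bounds=(np.radians(lo),np.radians(hi)))
    return np.degrees(s.x),s.fun
if __name__=='__main__':
    print(PAR.round(4),b.cost)
    for q,p,r in data():
        a,M=fk(q,PAR); print(np.round((a-p)*1000,1), np.degrees(R.from_matrix(M.T@E('xyz',r)).magnitude()).round(2))
E
python3 kin.py
```

```text
[ 0.000000e+00  2.409000e-01 -1.000000e-04  4.932000e-01  3.916000e-01
  8.000000e-03  1.016000e-01 -1.000000e-04  3.035000e-01  1.799997e+02] 5.681365203067777e-08
[-0.  0.  0.] 0.0
[ 0.  -0.  -0.1] 0.0
[-0. -0.  0.] 0.0
[-0. -0.  0.] 0.0
[0. 0. 0.] 0.0
[0.3 0.1 0.1] 0.0
[ 0. -0. -0.] 0.0
```

```bash
cat > sim.py <<'E'
from kin import *
SP=np.array([159.86,159.86,180,180,180,180])*.7/8
def sim(q,rows,wr=1.0):
    q=np.array(q,float)
    for r in rows:
        p,M=fk(q,PAR)
        t=p+M@np.array(r[:3]); Rt=M@E('z',np.degrees(r[3]))
        n,_=ik(q,t,Rt,wr)
        k=np.abs(n-q)/SP; n=q+(n-q)/max(1,k.max())
        q=n
    return q
def show(q):
    p,M=fk(q,PAR); print('q',np.round(q,1),'p',p.round(3),'tz',M[:,2].round(3),'tilt',np.degrees(np.arccos(-M[2,2])).round(1),'ty',M[:,1].round(2))
if __name__=='__main__':
    q=[23.137,19.635,73.077,123.138,-6.747,109.475]
    for wr in (.3,.5,1): show(sim(q,[[-0.03,-.022,-.062,0,0]]*6,wr))
    q=[9.654,32.603,73.077,123.138,-4.064,97.27]
    for wr in (.3,.5,1): show(sim(q,[[0.02,-.022,-.062,0,0]]*5,wr))
E
python3 sim.py
```

```text
q [-11.3 -16.   60.  123.2   7.1  80.7] p [ 0.228 -0.007  0.801] tz [ 0.685 -0.011 -0.728] tilt 43.3 ty [0.73 0.02 0.68]
q [-14.6 -15.   52.2 123.2   9.9  76.4] p [ 0.246 -0.01   0.749] tz [ 0.576  0.028 -0.817] tilt 35.2 ty [0.82 0.03 0.58]
q [-11.7 -13.   45.6 123.2   7.   77.4] p [ 0.261 -0.016  0.696] tz [ 0.442  0.033 -0.897] tilt 26.3 ty [0.9  0.03 0.44]
q [ 30.4   6.8  64.8 123.2 -10.2 115. ] p [0.395 0.17  0.703] tz [ 0.445  0.056 -0.894] tilt 26.7 ty [0.89 0.04 0.45]
q [ 28.6   7.3  58.1 123.2  -8.3 114.6] p [0.395 0.165 0.655] tz [ 0.332  0.017 -0.943] tilt 19.4 ty [0.94 0.04 0.33]
q [ 27.1   8.5  51.8 123.2  -6.7 114.2] p [0.393 0.161 0.606] tz [ 0.207 -0.025 -0.978] tilt 12.1 ty [0.98 0.04 0.21]
```

Request:
play_rows:
  targets:
    - [[-0.06, -0.03, 0.0, 0, 0.03], [-0.06, -0.03, 0.0, 0, 0.03], [-0.06, -0.03, 0, 0, 0.03], [-0.06, -0.03, 0, 0, 0.03], [-0.06, -0.03, 0, 0, 0.03], [-0.06, -0.03, 0, 0, 0.03]]

```text
clock: 9.22
position: [0.2929, -0.3003, 0.6622]
tool_rot: [143.1, -2.1, 93.2]
force: [0.8, 0.0, 0.3]
opening: 0.03
```

```bash
python3 st.py; python3 fk.py | tail -3|head -1
```

```text
[-70.743   4.614  47.515 123.1    35.789  19.957]
[ 0.293 -0.3    0.662]
[143.118  -2.103  93.173]
[0.837 0.029 0.338]
36.93 [ 0.598  0.063 -0.799] pitch sum 80.19980077563172
```

Request:
play_rows:
  targets:
    - [[0, 0.03, -0.055, 0, 0.03], [0, 0.03, -0.055, 0, 0.03], [0, 0.03, -0.055, 0, 0.03], [0, 0.03, -0.055, 0, 0.03]]

```text
clock: 9.72
position: [0.3222, -0.2581, 0.7621]
tool_rot: [137.6, 4.3, 88.0]
force: [0.7, 0.3, -0.1]
opening: 0.03
```

```bash
python3 st.py; python3 fk.py | tail -3|head -1
```

```text
[-63.154   3.22   63.232 123.118  34.276  35.648]
[ 0.322 -0.258  0.762]
[137.649   4.293  87.969]
[ 0.683  0.339 -0.132]
42.53 [ 0.671 -0.079 -0.737] pitch sum 63.10600889125236
```

```bash
cat > plan.py <<'E'
from sim import *
def cur():
    from plant import bot
    s=bot.sense(); return s['joint_pos'],s['position'],E('xyz',s['tool_rot'])
def to(world, yaw_turn=0.):
    q,p,M=cur(); d=np.array(world)-p
    return (M.T@d).round(4)
E
python3 - <<'E'
from plan import *
q,p,M=cur(); print(M.round(3))
for t in [[.42,-.008,.35],[.50,-.008,.15],[.577,-.008,.15]]:
    n,f=ik(q,np.array(t),M); print(n.round(1),np.abs(f).max()); q=n
    print(to(t))
E
```

```text
[[ 0.035  0.74   0.671]
 [ 0.997  0.024 -0.079]
 [-0.075  0.672 -0.737]]
[  4.2 -29.4 -33.7  43.7  -7.4  91.8] 1.839140395532013e-09
[ 0.2835 -0.1984  0.3496]
[  3.1  -4.9 -52.3   0.5  -6.6  90.9] 2.41663605793363e-10
[ 0.3013 -0.2735  0.5507]
[  2.5   4.1 -43.4   0.3  -6.2  90.4] 2.220446049250313e-14
[ 0.304  -0.2165  0.6024]
```

Request:
play_rows:
  targets:
    - [[0.0251, -0.0228, 0.0459, 0, 0], [0.0251, -0.0228, 0.0459, 0, 0], [0.0251, -0.0228, 0.0459, 0, 0], [0.0251, -0.0228, 0.0459, 0, 0], [0.0251, -0.0228, 0.0459, 0, 0], [0.0251, -0.0228, 0.0459, 0, 0], [0.0251, -0.0228, 0.0459, 0, 0], [0.0251, -0.0228, 0.0459, 0, 0], [0.0251, -0.0228, 0.0459, 0, 0], [0.0251, -0.0228, 0.0459, 0, 0]]
  force: 60

```text
clock: 10.98
position: [0.4643, -0.0576, 0.2742]
tool_rot: [137.7, 4.2, 88.1]
force: [1.9, 0.8, 0.5]
opening: -0.0002
```

```bash
python3 st.py; python3 -c "
from plan import *
for t in [[.50,-.008,.15],[.577,-.008,.15]]: print(to(t))"
```

```text
[ -7.464 -20.818 -41.25   27.067   0.597  83.06 ]
[ 0.464 -0.058  0.274]
[137.667   4.244  88.064]
[1.924 0.837 0.501]
[ 0.0599 -0.0557  0.1117]
[0.0625 0.0013 0.1633]
```

Request:
play_rows:
  targets:
    - [[0.0205, -0.0062, 0.0484, 0, 0], [0.0205, -0.0062, 0.0484, 0, 0], [0.0205, -0.0062, 0.0484, 0, 0], [0, 0, 0, 0, 0]]

```text
clock: 11.48
position: [0.5478, -0.0077, 0.1438]
tool_rot: [138.5, 4.3, 88.2]
force: [-0.9, 0.2, 0.7]
opening: -0.0001
```

```bash
python3 st.py; python3 -c "
from plan import *
for t in [[.57,-.008,.15],[.58,-.008,.15]]: print(to(t))
cap=0
from h import *
cap('scene','press.png');cap('wrist','pressw.png')"
```

```text
[  2.536   1.694 -46.675   0.297  -6.047  90.392]
[ 0.548 -0.008  0.144]
[138.484   4.277  88.239]
[-0.921  0.184  0.677]
[-0.      0.0207  0.0101]
[0.0003 0.0282 0.0167]
```

View pics/press.png

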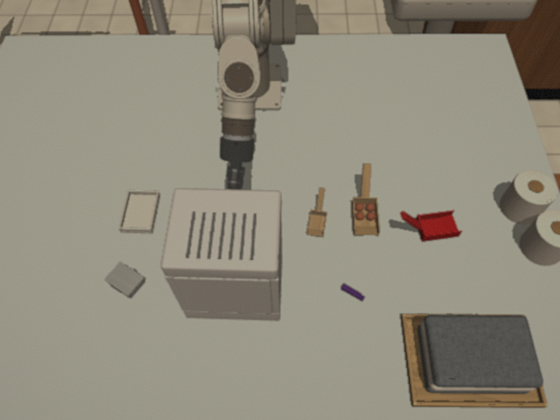

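View pics/pressw.png

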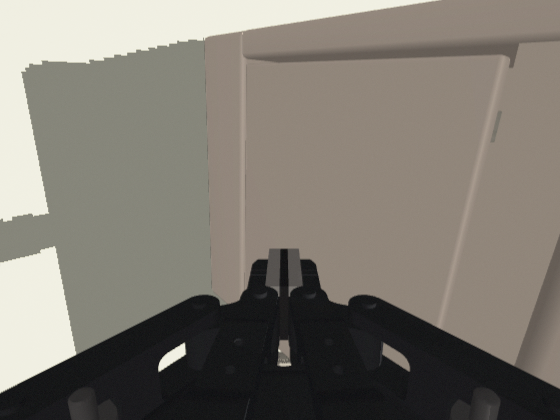

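Request:
play_rows:
  targets:
    - [[0, 0.0207, 0.0101, 0, 0], [0, 0.0019, 0.0017, 0, 0], [0, 0.0019, 0.0017, 0, 0], [0, 0.0019, 0.0017, 0, 0]]

```text
clock: 12.08
position: [0.5787, -0.0098, 0.1579]
tool_rot: [137.7, 4.2, 88.0]
force: [-1.1, -0.6, -0.4]
opening: 0.0
```

Request:
play_rows:
  targets:
    - [[0, 0.0016, 0.0017, 0, 0], [0, 0.0016, 0.0017, 0, 0]]

```text
clock: 12.32
position: [0.5814, -0.0098, 0.1549]
tool_rot: [138.1, 4.3, 88.1]
force: [-15.2, 0.2, 5.0]
opening: 0.0
```

Request:
play_rows:
  targets:
    - [[0, 0, 0, 0, 0]]

```text
clock: 12.45
position: [0.5812, -0.0098, 0.1543]
tool_rot: [138.1, 4.3, 88.1]
force: [-5.4, 0.5, 0.4]
opening: -0.0001
```

Request:
play_rows:
  targets:
    - [[0, 0.0011, 0.001, 0, 0], [0, 0.0008, 0.0007, 0, 0], [0, 0, 0, 0, 0]]

```text
clock: 12.82
position: [0.581, -0.0099, 0.1522]
tool_rot: [138.4, 4.3, 88.1]
force: [-16.1, -0.2, 2.4]
opening: 0.0001
```

Request:
play_rows:
  targets:
    - [[0, -0.0225, -0.02, 0, 0], [0, -0.0225, -0.02, 0, 0], [0, -0.0225, -0.02, 0, 0], [0, -0.0225, -0.02, 0, 0], [0, 0, 0, 0, 0]]

```text
clock: 13.45
position: [0.4638, -0.0057, 0.1545]
tool_rot: [137.9, 4.2, 88.1]
force: [-0.4, 0.4, 1.1]
opening: -0.0001
```

```bash
python3 st.py
python3 - <<'E'
from h import *
for n in ['scene','top','wrist']:
    c=cap(n,n+'2.png')
    for t in ['front_edge','front_press']:
        for d in finder.spot_point(n,t): print(t,round(d['conf'],2),w(c,d['xyz']).round(3),px(c,w(c,d['xyz'])).round(0))
E
```

```text
[  3.883 -10.3   -55.361   3.14   -7.028  91.474]
[ 0.464 -0.006  0.155]
[137.895   4.246  88.088]
[-0.448  0.368  1.07 ]
front_edge 0.59 [ 0.592 -0.008  0.205] [311. 188.]
front_press 0.47 [ 0.582 -0.006  0.156] [309. 195.]
front_press 0.86 [ 0.591 -0.008  0.163] [426. 214.]
```

View pics/wrist2.png

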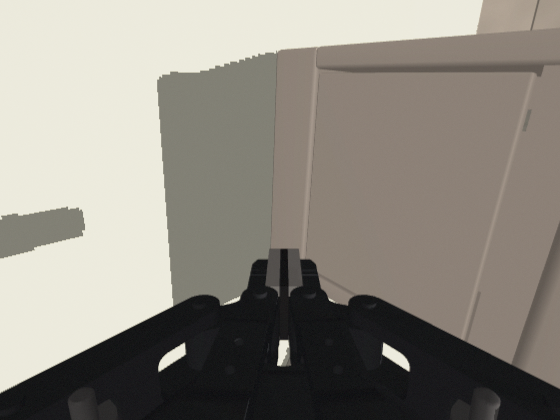

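```bash
python3 -c "
from plan import *
for t in [[.574,-.009,.168],[.584,-.009,.168]]: print(to(t))"
```

```text
[-0.0005  0.0879  0.063 ]
[-0.0001  0.0953  0.0697]
```

Request:
play_rows:
  targets:
    - [[0, 0.044, 0.0315, 0, 0], [0, 0.044, 0.0315, 0, 0], [0, 0, 0, 0, 0]]

```text
clock: 14.28
position: [0.5755, -0.0087, 0.1676]
tool_rot: [137.8, 4.2, 88.0]
force: [-0.9, -0.2, -0.1]
opening: -0.0002
```

Request:
play_rows:
  targets:
    - [[0, 0.003, 0.0028, 0, 0], [0, 0.003, 0.0028, 0, 0], [0, 0, 0, 0, 0]]

```text
clock: 14.65
position: [0.5804, -0.0087, 0.1675]
tool_rot: [137.9, 4.2, 88.1]
force: [-3.0, 0.1, -0.9]
opening: -0.0004
```

Request:
play_rows:
  targets:
    - [[0, 0.0015, 0.0014, 0, 0], [0, 0.0015, 0.0014, 0, 0], [0, 0, 0, 0, 0]]

```text
clock: 15.02
position: [0.5803, -0.0089, 0.1634]
tool_rot: [138.4, 4.3, 88.1]
force: [-13.3, 0.8, -0.3]
opening: -0.0003
```

Request:
play_rows:
  targets:
    - [[0, 0.0012, 0.001, 0, 0], [0, 0, 0, 0, 0]]

```text
clock: 15.28
position: [0.5802, -0.009, 0.162]
tool_rot: [138.6, 4.3, 88.1]
force: [-18.3, 0.8, 0.9]
opening: 0.0
```

Request:
play_rows:
  targets:
    - [[0, -0.02, -0.03, 0, 0], [0, 0, 0, -0.175, 0], [0, 0, 0, -0.175, 0], [0, 0, 0, -0.175, 0], [0, 0, 0, -0.175, 0], [0, 0, 0, -0.175, 0], [0, 0, 0, -0.175, 0], [0, 0, 0, -0.175, 0], [0, 0, 0, -0.175, 0], [0, 0, 0, -0.175, 0], [0, 0, 0, 0, 0]]

```text
clock: 16.65
position: [0.5527, -0.0071, 0.1775]
tool_rot: [-174.2, 42.2, -177.9]
force: [0.3, 0.2, -0.7]
opening: -0.0003
```

```bash
python3 st.py; python3 -c "
from plan import *
q,p,M=cur(); print(M.round(3))
for t in [[.574,-.009,.158],[.584,-.009,.158]]: print(to(t))
from h import *
cap('wrist','wrist3.png')"
```

```text
[  2.689  -1.596 -43.854   5.624  -6.241   0.469]
[ 0.553 -0.007  0.178]
[-174.181   42.167 -177.939]
[ 0.251  0.18  -0.678]
[[-0.741  0.032  0.671]
 [-0.027  0.997 -0.077]
 [-0.671 -0.075 -0.737]]
[-0.0026  0.0002  0.0289]
[-0.01    0.0006  0.0356]
```

View pics/wrist3.png

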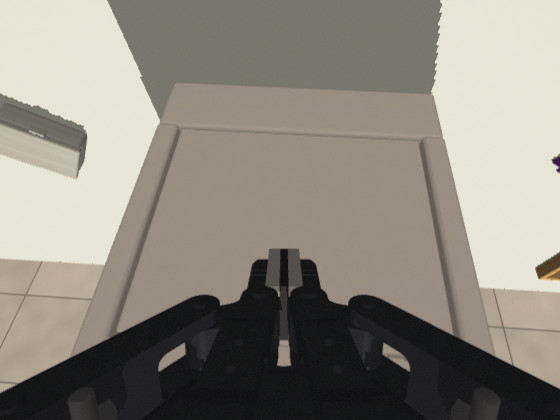

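Request:
play_rows:
  targets:
    - [[-0.0026, 0, 0.0289, 0, 0], [-0.003, 0, 0.0027, 0, 0], [-0.003, 0, 0.0027, 0, 0], [0, 0, 0, 0, 0]]

```text
clock: 17.2
position: [0.5823, -0.0095, 0.1581]
tool_rot: [-174.1, 42.1, -177.8]
force: [-0.1, 0.2, 0.0]
opening: -0.0001
```

Request:
play_rows:
  targets:
    - [[-0.0015, 0, 0.0013, 0, 0], [-0.0015, 0, 0.0013, 0, 0]]

```text
clock: 17.45
position: [0.5855, -0.0096, 0.1575]
tool_rot: [-174.1, 42.1, -177.8]
force: [-6.6, 0.7, 4.2]
opening: 0.0
```

Request:
play_rows:
  targets:
    - [[-0.0015, 0, 0.0013, 0, 0], [-0.0011, 0, 0.001, 0, 0], [0, 0, 0, 0, 0]]

```text
clock: 17.82
position: [0.5888, -0.0097, 0.1573]
tool_rot: [-174.1, 42.0, -177.8]
force: [-5.0, 0.5, 3.2]
opening: 0.0001
```

Request:
play_rows:
  targets:
    - [[-0.0011, 0, 0.001, 0, 0], [0, 0, 0, 0, 0]]

```text
clock: 18.08
position: [0.5901, -0.0097, 0.1572]
tool_rot: [-174.1, 42.0, -177.8]
force: [-5.1, -0.0, 4.3]
opening: -0.0
```

Request:
play_rows:
  targets:
    - [[-0.0011, 0, 0.001, 0, 0], [0, 0, 0, 0, 0]]

```text
clock: 18.32
position: [0.5913, -0.0098, 0.1571]
tool_rot: [-174.1, 42.0, -177.8]
force: [-8.0, 1.1, 5.1]
opening: 0.0002
```

Request:
play_rows:
  targets:
    - [[-0.0009, 0, 0.0008, 0, 0], [0, 0, 0, 0, 0]]

```text
clock: 18.58
position: [0.5915, -0.0098, 0.157]
tool_rot: [-174.1, 41.9, -177.8]
force: [-15.5, 0.6, 11.7]
opening: -0.0005
```

Now it's against the stiff stop. I'll withdraw.

Request:
play_rows:
  targets:
    - [[0.022, 0, -0.02, 0, 0], [0.022, 0, -0.02, 0, 0], [0.022, 0, -0.02, 0, 0], [0.022, 0, -0.02, 0, 0], [0, 0, 0, 0, 0]]

```text
clock: 19.2
position: [0.4727, -0.0062, 0.1568]
tool_rot: [-174.1, 42.0, -177.8]
force: [1.1, -0.1, 0.0]
opening: 0.0
```

```bash
python3 st.py
python3 - <<'E'
from h import *
for n in ['scene','top','wrist']:
    c=cap(n,n+'4.png')
    for t in ['front_edge','front_press']:
        for d in finder.spot_point(n,t): print(n,t,round(d['conf'],2),w(c,d['xyz']).round(3),px(c,w(c,d['xyz'])).round(0))
E
```

```text
[  3.666  -9.374 -54.3     3.201  -6.882   1.077]
[ 0.473 -0.006  0.157]
[-174.079   41.994 -177.772]
[ 1.072 -0.105  0.014]
top front_edge 0.97 [ 0.543 -0.009  0.198] [312. 207.]
top front_edge 0.53 [0.443 0.303 0.017] [208. 243.]
top front_press 0.82 [ 0.551 -0.007  0.153] [309. 206.]
wrist front_edge 0.66 [ 0.545 -0.004  0.198] [286. 379.]
```

View pics/wrist4.png

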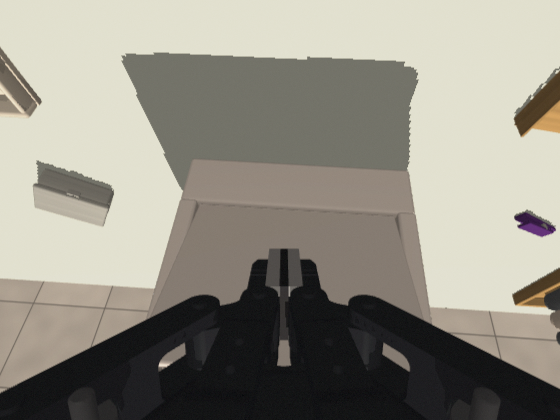

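```bash
python3 -c "
from plan import *
q,p,M=cur()
a=np.array([.5215,-.002,.257]);b=a+M[:,2]*.083
print(to(a),b)
for v in [[-.01,0,0],[0,0,-.01],[-.07,0,-.035]]: print((M.T@np.array(v)).round(4))"
```

```text
[-0.1012 -0.002  -0.0428] [ 0.5770866  -0.00843458  0.19569971]
[ 0.0074 -0.0003 -0.0067]
[0.0067 0.0008 0.0074]
[ 0.0754  0.0005 -0.021 ]
```

Request:
play_rows:
  targets:
    - [[-0.0506, -0.001, -0.0214, 0, 0], [-0.0506, -0.001, -0.0214, 0, 0], [0, 0, 0, 0, 0], [0, 0, 0.03, 0, 0], [0, 0, 0.03, 0, 0], [0, 0, 0.023, 0, 0], [0, 0, 0, 0, 0]]

```text
clock: 20.52
position: [0.5754, -0.0087, 0.1923]
tool_rot: [-174.1, 41.7, -177.8]
force: [-0.4, -0.6, 0.0]
opening: 0.0001
```

```bash
python3 st.py
python3 - <<'E'
from h import *
for n in ['top']:
    c=cap(n,n+'5.png')
    for t in ['front_edge','front_press']:
        for d in finder.spot_point(n,t): print(n,t,round(d['conf'],2),w(c,d['xyz']).round(3),px(c,w(c,d['xyz'])).round(0))
E
```

```text
[  2.294  -0.305 -39.414   9.171  -5.993   0.078]
[ 0.575 -0.009  0.192]
[-174.077   41.728 -177.81 ]
[-0.404 -0.65   0.021]
top front_edge 0.84 [ 0.542 -0.01   0.199] [312. 207.]
top front_press 0.61 [ 0.551 -0.007  0.151] [309. 206.]
```

Request:
play_rows:
  targets:
    - [[0.0151, 0, -0.0042, 0, 0], [0.0151, 0, -0.0042, 0, 0], [0.0151, 0, -0.0042, 0, 0], [0.0151, 0, -0.0042, 0, 0], [0.01, 0, -0.003, 0, 0], [0, 0, 0, 0, 0]]

```text
clock: 21.42
position: [0.5132, -0.009, 0.1666]
tool_rot: [-174.0, 42.5, -177.8]
force: [1.8, -0.9, 4.2]
opening: -0.0002
```

```bash
python3 st.py
python3 - <<'E'
from h import *
for n in ['top']:
    c=cap(n,n+'6.png')
    for t in ['front_edge','bin_mouth']:
        for d in finder.spot_point(n,t): print(n,t,round(d['conf'],2),w(c,d['xyz']).round(3),px(c,w(c,d['xyz'])).round(0))
E
```

```text
[  2.72   -5.278 -49.63    3.195  -6.3     0.381]
[ 0.513 -0.009  0.167]
[-174.047   42.494 -177.793]
[ 1.81  -0.858  4.242]
top front_edge 0.63 [ 0.49  -0.007  0.168] [310. 226.]
top bin_mouth 0.86 [ 0.532 -0.003  0.154] [308. 212.]
```

View pics/top6.png

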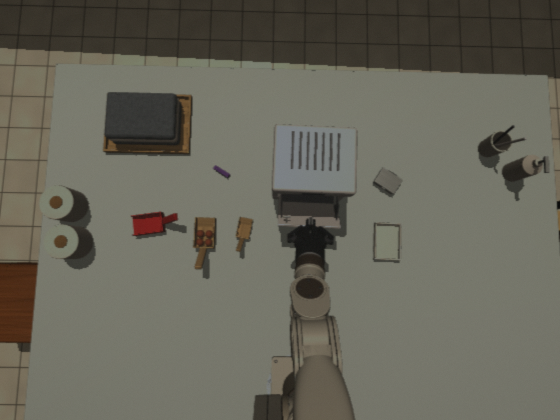

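Request:
play_rows:
  targets:
    - [[0.006, 0, -0.002, 0, 0], [0.003, 0, -0.001, 0, 0], [0, 0, 0, 0, 0]]

```text
clock: 21.95
position: [0.511, -0.0092, 0.1685]
tool_rot: [-174.0, 43.3, -177.8]
force: [16.1, -1.3, 4.4]
opening: -0.0003
```

Request:
play_rows:
  targets:
    - [[-0.013, 0, -0.01, 0, 0], [-0.005, 0, -0.05, 0, 0], [0, 0, -0.06, 0, 0]]

```text
clock: 22.32
position: [0.4337, 0.0008, 0.2595]
tool_rot: [-174.1, 41.8, -177.8]
force: [1.9, 0.9, -0.1]
opening: 0.0
```

```bash
python3 st.py
python3 - <<'E'
from plan import *
q,p,M=cur(); print(M.round(3))
phi=np.arctan2(M[2,1],M[2,0]); print('phi',phi)
M2=M@E('z',np.degrees(phi)); print(M2.round(3))
tz=M[:,2]; g=np.array([.393,.318,.066]); G=g+.019*tz
pre=G-.11*tz+[0,0,.02]
print(to(pre),G,pre)
n,f=ik(q,pre,M2); print(n.round(1)); n,f=ik(n,G,M2); print(n.round(1),np.abs(f).max())
from h import *
c=cap('top','top7.png')
for t in ['front_edge','scoop_grip','scoop_lip']:
    for d in finder.spot_point('top',t): print(t,round(d['conf'],2),w(c,d['xyz']).round(3))
c=cap('scene','scene7.png')
E
```

```text
[  6.021 -24.425 -44.892  28.085  -8.464   2.882]
[0.434 0.001 0.259]
[-174.077   41.808 -177.804]
[ 1.911  0.881 -0.1  ]
[[-0.745  0.031  0.667]
 [-0.029  0.997 -0.078]
 [-0.667 -0.077 -0.741]]
phi -3.026719025544838
[[ 0.736 -0.116  0.667]
 [-0.086 -0.993 -0.078]
 [ 0.671 -0.    -0.741]]
[ 0.1369  0.3282 -0.0142] [0.4056644  0.31652361 0.05191337] [0.33234418 0.32507112 0.15346755]
[  69.5    6.1  -35.4   36.3  -40.7 -108.3]
[  59.1   18.8  -41.3    9.5  -37.7 -121.3] 2.4399426923338297e-11
front_edge 0.92 [ 0.49 -0.01  0.17]
scoop_grip 0.98 [0.519 0.411 0.065]
scoop_grip 0.74 [0.393 0.317 0.065]
scoop_grip 0.74 [0.439 0.197 0.044]
scoop_grip 0.66 [0.441 0.302 0.015]
scoop_lip 0.89 [0.493 0.552 0.009]
scoop_lip 0.86 [0.521 0.319 0.01 ]
scoop_lip 0.61 [0.523 0.187 0.005]
```

View pics/scene7.png

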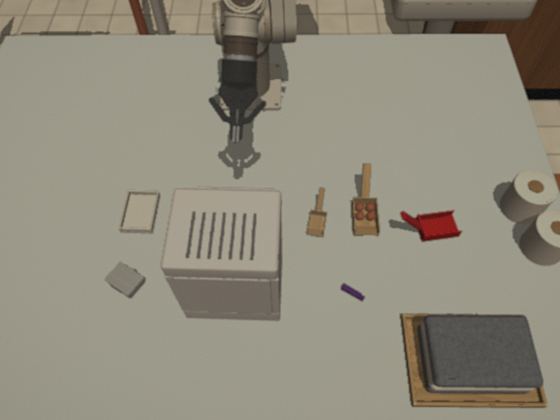

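Request:
play_rows:
  targets:
    - [[0.0196, 0.0469, -0.002, 0.0164, 0.085], [0.0196, 0.0469, -0.002, 0.0164, 0.085], [0.0196, 0.0469, -0.002, 0.0164, 0.085], [0.0196, 0.0469, -0.002, 0.0164, 0.085], [0.0196, 0.0469, -0.002, 0.0164, 0.085], [0.0196, 0.0469, -0.002, 0.0164, 0.085], [0.0196, 0.0469, -0.002, 0.0164, 0.085], [0, 0, 0, 0, 0.085]]

```text
clock: 23.58
position: [0.3456, 0.3341, 0.1595]
tool_rot: [-179.5, 42.2, 174.0]
force: [-0.4, -0.5, -0.2]
opening: 0.085
```

```bash
python3 st.py
python3 - <<'E'
from plan import *
q,p,M=cur(); print(M.round(3))
tz=M[:,2]; g=np.array([.393,.3175,.066]); G=g+.019*tz
print(to(G),to(G-.06*tz))
from h import *
c=cap('wrist','wrist8.png')
for t in ['scoop_grip','scoop_lip']:
    for d in finder.spot_point('wrist',t): print(t,round(d['conf'],2),w(c,d['xyz']).round(3),px(c,w(c,d['xyz'])).round(0))
print(px(c,g),px(c,[.367,.318,.097]))
E
```

```text
[ 68.24    6.924 -33.46   36.457 -40.512  69.619]
[0.346 0.334 0.159]
[-179.466   42.24   173.953]
[-0.354 -0.521 -0.155]
[[-0.736  0.112  0.667]
 [ 0.078  0.994 -0.08 ]
 [-0.672 -0.007 -0.74 ]]
[ 0.0267 -0.0106  0.1211] [ 0.0267 -0.0106  0.0611]
scoop_grip 0.91 [0.438 0.205 0.044] [156. 192.]
scoop_grip 0.8 [0.395 0.318 0.068] [271. 177.]
scoop_lip 0.89 [0.531 0.318 0.009] [289. 206.]
scoop_lip 0.73 [0.499 0.55  0.009] [511. 178.]
scoop_lip 0.56 [0.531 0.184 0.009] [179. 212.]
[269.51772702 173.21750707] [262.66867714 187.39437147]
```

View pics/wrist8.png

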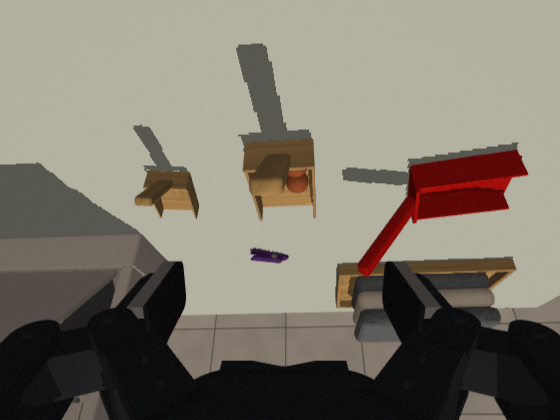

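Request:
play_rows:
  targets:
    - [[0.0267, -0.0106, 0.011, 0, 0.085], [0, 0, 0.055, 0, 0.085], [0, 0, 0.055, 0, 0.085], [0, 0, 0, 0, 0.085], [0, 0, 0, 0, 0.03], [0, 0, 0, 0, 0.015], [0, 0, 0, 0, 0.015], [0, 0, 0, 0, 0.015]]
  force: 60

```text
clock: 24.72
position: [0.4075, 0.3163, 0.0584]
tool_rot: [179.6, 42.5, 173.2]
force: [-2.5, 0.9, 5.5]
opening: 0.0213
```

```bash
python3 st.py
python3 - <<'E'
from plan import *
from h import *
c=cap('wrist','wrist9.png')
for n in ['top','scene']:
    c=cap(n,n+'9.png')
    for t in ['scoop_grip','scoop_lip']:
        for d in finder.spot_point(n,t): print(t,round(d['conf'],2),w(c,d['xyz']).round(3))
E
```

```text
[ 58.988  18.051 -41.408   9.512 -37.878  58.389]
[0.408 0.316 0.058]
[179.594  42.543 173.153]
[-2.495  0.852  5.51 ]
scoop_grip 0.96 [0.395 0.317 0.065]
scoop_grip 0.92 [0.518 0.41  0.068]
scoop_grip 0.57 [0.442 0.198 0.042]
scoop_lip 0.92 [0.526 0.186 0.005]
scoop_lip 0.8 [0.522 0.316 0.008]
scoop_lip 0.68 [0.494 0.552 0.005]
scoop_grip 0.9 [0.442 0.198 0.043]
scoop_grip 0.69 [0.395 0.316 0.068]
scoop_grip 0.64 [0.519 0.417 0.066]
scoop_lip 0.84 [0.523 0.308 0.01 ]
scoop_lip 0.78 [0.529 0.187 0.005]
scoop_lip 0.72 [0.496 0.547 0.008]
```

View pics/wrist9.png

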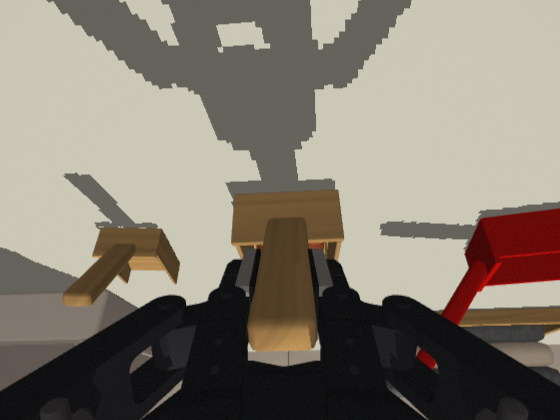

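View pics/scene9.png

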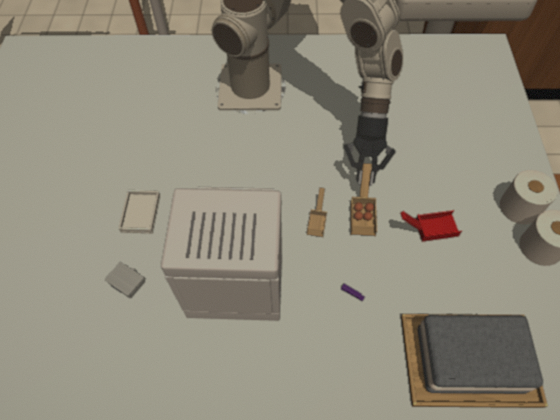

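```bash
cat > pour.py <<'E'
from plan import *
q,p,M=cur()
ty=M[:,1]; sy=np.array([ty[0],ty[1],0]); sy/=np.linalg.norm(sy); sx=np.array([sy[1],-sy[0],0]); S=np.c_[sx,sy,[0,0,1.]]
T=M.T@S   # scoop in tool
g=M.T@(np.array([.3945,.317,.066])-p)  # grip in tool coords
if __name__=='__main__':
    np.savez('grasp.npz',T=T,g=g,M=M)
    print('scoop yaw',np.degrees(np.arctan2(sx[1],sx[0])),'g',g.round(4))
    pts=dict(lipL=[.134,.032,-.055],lipR=[.134,-.032,-.055],lipLt=[.134,.032,-.03],lipRt=[.134,-.032,-.03],reL=[.012,.032,-.066],reR=[.012,-.032,-.066],reLt=[.012,.032,-.034],reRt=[.012,-.032,-.034])
    for s in (1,-1):
        for psi in (0,60,75,90,105,120,140,160):
            Mw=M@E('z',s*psi); Sw=Mw@T
            dip=np.degrees(np.arcsin(-Sw[2,0])); az=np.degrees(np.arctan2(Sw[1,0],Sw[0,0])); roll=np.degrees(np.arcsin(Sw[2,1]))
            P={k:Sw@np.array(v) for k,v in pts.items()}
            low=min(('lipL','lipR'),key=lambda k:P[k][2])
            print(s*psi,'dip %.0f az %.0f roll %.0f'%(dip,az,roll),low,{k:(1000*(v-P[low])).round(0).astype(int).tolist() for k,v in P.items()},'tcp',(1000*(-Mw@(g)-P[low])).round(0))
E
python3 pour.py
```

```text
scoop yaw -6.576654011776032 g [ 0.0045 -0.0006 -0.0144]
0 dip -0 az -7 roll 0 lipL {'lipL': [0, 0, 0], 'lipR': [-7, -64, 0], 'lipLt': [0, 0, 25], 'lipRt': [-7, -64, 25], 'reL': [-121, 14, -11], 'reR': [-129, -50, -11], 'reLt': [-121, 14, 21], 'reRt': [-129, -50, 21]} tcp [-124.  -17.   47.]
60 dip 15 az -48 roll 36 lipR {'lipL': [44, 27, 37], 'lipR': [0, 0, 0], 'lipLt': [37, 13, 57], 'lipRt': [-8, -14, 19], 'reL': [-32, 121, 60], 'reR': [-76, 93, 22], 'reLt': [-42, 103, 84], 'reRt': [-86, 76, 47]} tcp [-71.  74.  86.]
75 dip 22 az -56 roll 41 lipR {'lipL': [47, 11, 42], 'lipR': [0, 0, 0], 'lipLt': [36, -4, 58], 'lipRt': [-11, -15, 17], 'reL': [-10, 112, 80], 'reR': [-58, 101, 38], 'reLt': [-25, 93, 101], 'reRt': [-72, 82, 59]} tcp [-59.  70.  98.]
90 dip 30 az -65 roll 42 lipR {'lipL': [47, -5, 43], 'lipR': [0, 0, 0], 'lipLt': [33, -21, 57], 'lipRt': [-14, -15, 14], 'reL': [8, 97, 98], 'reR': [-39, 102, 55], 'reLt': [-10, 77, 116], 'reRt': [-57, 82, 73]} tcp [-48.  62. 108.]
105 dip 39 az -72 roll 41 lipR {'lipL': [44, -22, 42], 'lipR': [0, 0, 0], 'lipLt': [26, -36, 52], 'lipRt': [-
[... 2004 characters left out ...]
-120 dip 48 az 67 roll -36 lipL {'lipL': [0, 0, 0], 'lipR': [44, 27, 38], 'lipLt': [-17, 17, 8], 'lipRt': [27, 44, 46], 'reL': [-24, -82, 87], 'reR': [20, -55, 125], 'reLt': [-46, -61, 97], 'reRt': [-2, -34, 135]} tcp [-42. -30. 123.]
-140 dip 61 az 78 roll -26 lipL {'lipL': [0, 0, 0], 'lipR': [35, 45, 28], 'lipLt': [-21, 13, 5], 'lipRt': [15, 58, 33], 'reL': [-3, -63, 105], 'reR': [33, -18, 133], 'reLt': [-29, -46, 111], 'reRt': [6, -1, 139]} tcp [-34. -10. 129.]
-160 dip 75 az 95 roll -14 lipL {'lipL': [0, 0, 0], 'lipR': [23, 58, 15], 'lipLt': [-23, 8, 3], 'lipRt': [-1, 66, 18], 'reL': [13, -36, 117], 'reR': [36, 22, 132], 'reLt': [-17, -25, 120], 'reRt': [6, 33, 135]} tcp [-31.  13. 129.]
```

```bash
cat > rows.py <<'E'
from plan import *
def rows(keys,q=None):
    # keys: list of (world pos, total turn deg from now, nrows)
    q,p,M=cur(); a0=0; out=[]; pp=p.copy()
    for pos,a,n in keys:
        pos=np.array(pos)
        for i in range(n):
            Mi=M@E('z',a0+(a-a0)*i/n)
            d=Mi.T@((pos-pp)/n)
            out.append([*d.round(4).tolist(),round(float(np.radians((a-a0)/n)),3)])
        pp=pos;a0=a
    return out
E
python3 - <<'E'
from rows import *
for r in rows([([.4075,.316,.16],0,2),([.441,.099,.36],0,6)]): print(r)
E
```

```text
[-0.0343, 0.0002, -0.0374, 0.0]
[-0.0343, 0.0002, -0.0374, 0.0]
[-0.0298, -0.0351, -0.0181, 0.0]
[-0.0298, -0.0351, -0.0181, 0.0]
[-0.0298, -0.0351, -0.0181, 0.0]
[-0.0298, -0.0351, -0.0181, 0.0]
[-0.0298, -0.0351, -0.0181, 0.0]
[-0.0298, -0.0351, -0.0181, 0.0]
```

Request:
play_rows:
  targets:
    - [[-0.01, 0, -0.011, 0, 0.015], [-0.02, 0, -0.022, 0, 0.015], [-0.02, 0, -0.022, 0, 0.015], [-0.0186, 0, -0.0198, 0, 0.015], [-0.02, -0.0234, -0.012, 0, 0.015], [-0.02, -0.0234, -0.012, 0, 0.015], [-0.02, -0.0234, -0.012, 0, 0.015], [-0.02, -0.0234, -0.012, 0, 0.015], [-0.02, -0.0234, -0.012, 0, 0.015], [-0.02, -0.0234, -0.012, 0, 0.015], [-0.02, -0.0234, -0.012, 0, 0.015], [-0.02, -0.0234, -0.012, 0, 0.015], [-0.019, -0.0234, -0.013, 0, 0.015], [0, 0, 0, 0, 0.015]]
  force: 80

```text
clock: 26.82
position: [0.441, 0.0969, 0.3605]
tool_rot: [179.8, 42.5, 173.1]
force: [0.8, 0.5, -1.6]
opening: 0.0209
```

```bash
python3 st.py
python3 - <<'E'
from plan import *
from h import *
q,p,M=cur(); print(M.round(3))
G=np.load('grasp.npz'); gp=p+M@G['g']; print('pred grip',gp.round(3),'lip',(gp+M@G['T']@[.134,0,-.055]).round(3))
for n in ['top','scene']:
    c=cap(n,n+'10.png')
    for t in ['scoop_grip','scoop_lip','ball0_center']:
        for d in finder.spot_point(n,t): print(t,round(d['conf'],2),w(c,d['xyz']).round(3))
E
```

```text
[ 26.937 -22.092 -28.109  46.603 -21.949  26.268]
[0.441 0.097 0.36 ]
[179.819  42.52  173.093]
[ 0.801  0.475 -1.576]
[[-0.732  0.118  0.671]
 [ 0.089  0.993 -0.078]
 [-0.676  0.002 -0.737]]
pred grip [0.428 0.098 0.368] lip [0.561 0.082 0.313]
scoop_grip 0.87 [0.441 0.197 0.04 ]
scoop_grip 0.71 [0.429 0.099 0.367]
scoop_grip 0.69 [0.514 0.412 0.066]
scoop_grip 0.48 [ 0.49  -0.007  0.169]
scoop_lip 0.92 [0.523 0.186 0.008]
scoop_lip 0.84 [0.557 0.091 0.311]
scoop_lip 0.55 [0.496 0.553 0.011]
ball0_center 0.65 [0.473 0.077 0.318]
scoop_grip 0.91 [0.427 0.1   0.366]
scoop_grip 0.74 [0.441 0.197 0.045]
scoop_grip 0.63 [0.519 0.416 0.063]
scoop_grip 0.54 [0.486 0.106 0.315]
scoop_lip 0.69 [0.512 0.099 0.31 ]
scoop_lip 0.67 [0.531 0.186 0.008]
scoop_lip 0.65 [0.498 0.545 0.012]
scoop_lip 0.61 [0.557 0.087 0.304]
ball0_center 0.63 [0.48  0.079 0.313]
```

View pics/scene10.png

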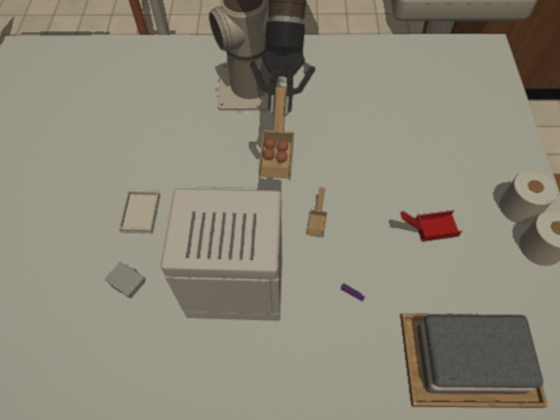

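Run:
```python
from rows import *
K=[([.441,.097,.36],40,4),([.441,.099,.335],60,2),([.453,.095,.290],75,2),([.464,.087,.297],90,3)]
for r in rows(K): print(r)
q,p,M=cur(); G=np.load('grasp.npz')
for pos,a in [([.441,.097,.36],20),([.441,.097,.36],40),([.441,.099,.335],60),([.453,.095,.29],75),([.464,.087,.297],90),([.479,.061,.315],120),([.482,.039,.32],140),([.48,.017,.32],160)]:
    Mi=M@E('z',a); n,f=ik(q,np.array(pos),Mi); q=n
    L=[ (np.array(pos)+Mi@(G['g']+G['T']@np.array(v))).round(3) for v in ([.134,.032,-.055],[.134,-.032,-.055],[.012,.032,-.066],[.012,-.032,-.066])]
    print(a,n.round(0),np.abs(f).max().round(4),*L)
```

```text
[-0.0004, -0.0004, -0.0003, 0.175]
[-0.0005, -0.0003, -0.0003, 0.175]
[-0.0005, -0.0002, -0.0003, 0.175]
[-0.0006, -0.0001, -0.0003, 0.175]
[0.0072, -0.0047, 0.0092, 0.175]
[0.0062, -0.0059, 0.0092, 0.175]
[0.0042, -0.0098, 0.0208, 0.131]
[0.0028, -0.0103, 0.0208, 0.131]
[-0.0033, 0.0038, 0.0009, 0.087]
[-0.003, 0.004, 0.0009, 0.087]
[-0.0026, 0.0043, 0.0009, 0.087]
20 [ 27. -22. -28.  47. -22.  46.] 0.0 [0.567 0.092 0.317] [0.544 0.034 0.302] [0.454 0.139 0.31 ] [0.431 0.081 0.296]
40 [ 27. -22. -28.  47. -22.  66.] 0.0 [0.564 0.07  0.316] [0.529 0.025 0.289] [0.467 0.144 0.321] [0.431 0.099 0.294]
60 [ 27. -21. -31.  43. -22.  86.] 0.0 [0.556 0.052 0.286] [0.511 0.025 0.249] [0.48  0.145 0.308] [0.436 0.118 0.271]
75 [ 25. -19. -37.  34. -21. 100.] 0.0 [0.559 0.036 0.234] [0.511 0.024 0.192] [0.501 0.137 0.272] [0.454 0.125 0.23 ]
90 [ 23. -18. -36.  34. -19. 113.] 0.0 [0.558 0.019 0.232] [0.511 0.024 0.189] [0.52  0.121 0.286] [0.473 0.126 0.244]
120 [ 17. -19. -33.  36. -16. 138.] 0.0 [ 0.549 -0.012  0.228] [0.511 0.024 0.19 ] [0.544 0.073 0.315] [0.507 0.109 0.278]
140 [ 13. -19. -33.  36. -13. 154.] 0.0 [ 0.536 -0.028  0.218] [0.511 0.024 0.19 ] [0.548 0.034 0.323] [0.523 0.086 0.295]
160 [  8. -20. -34.  35. -10. 171.] 0.0 [ 0.521 -0.037  0.205] [0.512 0.025 0.19 ] [ 0.542 -0.006  0.321] [0.533 0.056 0.307]
```

Request:
play_rows:
  targets:
    - [[-0.0004, -0.0004, -0.0003, 0.175, 0.015], [-0.0005, -0.0003, -0.0003, 0.175, 0.015], [-0.0005, -0.0002, -0.0003, 0.175, 0.015], [-0.0006, -0.0001, -0.0003, 0.175, 0.015], [0.0072, -0.0047, 0.0092, 0.175, 0.015], [0.0062, -0.0059, 0.0092, 0.175, 0.015], [0.0042, -0.0098, 0.0208, 0.131, 0.015], [0.0028, -0.0103, 0.0208, 0.131, 0.015], [0, 0, 0, 0, 0.015]]

```text
clock: 28.35
position: [0.4522, 0.0941, 0.2881]
tool_rot: [138.9, 10.1, 94.6]
force: [-0.5, 0.4, -0.9]
opening: 0.021
```

```bash
python3 st.py
python3 - <<'E'
from rows import *
from h import *
q,p,M=cur(); G=np.load('grasp.npz'); a=np.degrees(R.from_matrix(G['M'].T@M).magnitude()); print('psi',a)
K=[([.464,.087,.297],15,3),([.473,.076,.308],30,3),([.479,.061,.315],45,3),([.482,.039,.32],65,4)]
for r in rows(K): print(r)
for n in ['top','scene']: cap(n,n+'11.png')
a=cv2.imread('pics/top11.png')[150:270,230:390]; b=cv2.imread('pics/scene11.png')[110:290,150:330]
cv2.imwrite('pics/c11.png',np.hstack([cv2.resize(a,(480,360)),cv2.resize(b,(360,360))])[:, :800])
E
```

```text
[ 25.286 -18.902 -36.963  34.473 -20.853  99.804]
[0.452 0.094 0.288]
[138.879  10.069  94.555]
[-0.496  0.381 -0.928]
psi 74.84956536174803
[-0.0032, 0.0044, 0.0006, 0.087]
[-0.0028, 0.0047, 0.0006, 0.087]
[-0.0023, 0.0049, 0.0006, 0.087]
[-0.0033, 0.005, -0.0004, 0.087]
[-0.0029, 0.0053, -0.0004, 0.087]
[-0.0024, 0.0055, -0.0004, 0.087]
[-0.0037, 0.0046, -0.0, 0.087]
[-0.0033, 0.0049, -0.0, 0.087]
[-0.0028, 0.0051, -0.0, 0.087]
[-0.0037, 0.0043, 0.0, 0.087]
[-0.0033, 0.0046, 0.0, 0.087]
[-0.0029, 0.0049, 0.0, 0.087]
[-0.0025, 0.0051, 0.0, 0.087]
```

View pics/c11.png

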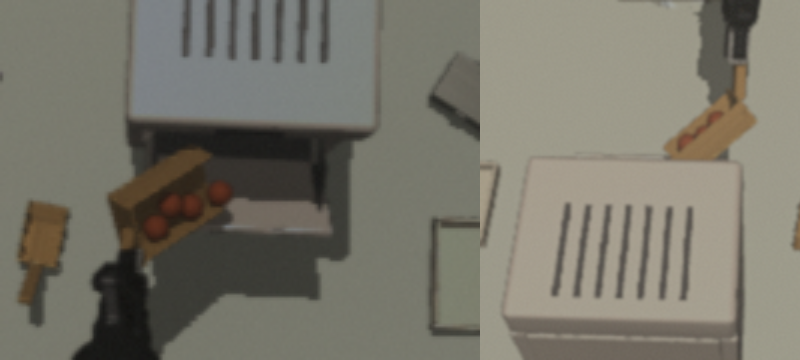

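Run:
```python
from h import *
c=cap('top')
print(ray(c,(230+220/3,150+190/3),.205), [ray(c,(230+x/3,150+y/3),.168).round(3) for x,y in [(232,230),(330,232),(232,200),(330,205)]])
c=cap('scene')
```

```text
[0.52243142 0.01406161 0.205     ] [array([ 0.489, -0.   ,  0.168]), array([ 0.488, -0.094,  0.168]), array([ 0.517, -0.   ,  0.168]), array([ 0.514, -0.094,  0.168])]
```

Request:
play_rows:
  targets:
    - [[-0.0032, 0.0044, 0.0006, 0.087, 0.015], [-0.0028, 0.0047, 0.0006, 0.087, 0.015], [-0.0023, 0.0049, 0.0006, 0.087, 0.015], [0, 0, 0, 0, 0.015], [-0.0033, 0.005, -0.0004, 0.087, 0.015], [-0.0029, 0.0053, -0.0004, 0.087, 0.015], [-0.0024, 0.0055, -0.0004, 0.087, 0.015], [0, 0, 0, 0, 0.015], [-0.0037, 0.0046, 0, 0.087, 0.015], [-0.0033, 0.0049, 0, 0.087, 0.015], [-0.0028, 0.0051, 0, 0.087, 0.015], [0, 0, 0, 0, 0.015], [0, 0, 0, 0, 0.015]]

```text
clock: 30.18
position: [0.48, 0.0614, 0.3178]
tool_rot: [141.7, -19.7, 60.4]
force: [-0.1, -0.2, -2.3]
opening: 0.0208
```

```bash
cat > crop.py <<'E'
import sys
from h import *
t=sys.argv[1]
for n in ['top','scene']: 
    c=cap(n,n+t+'.png')
    for d in finder.spot_point(n,'ball0_center'): print(n,round(d['conf'],2),w(c,d['xyz']).round(3))
    for d in finder.spot_point(n,'front_edge'): print(n,'edge',round(d['conf'],2),w(c,d['xyz']).round(3))
a=cv2.imread('pics/top%s.png'%t)[150:270,230:390]; b=cv2.imread('pics/scene%s.png'%t)[110:290,150:330]
cv2.imwrite('pics/c%s.png'%t,np.hstack([cv2.resize(a,(480,360)),cv2.resize(b,(360,360))])[:, :800])
E
python3 crop.py 12; python3 st.py
```

```text
top edge 0.9 [ 0.491 -0.007  0.166]
[ 17.026 -18.543 -32.8    35.827 -15.665 137.944]
[0.48  0.061 0.318]
[141.683 -19.737  60.279]
[ 1.279 -0.99  -1.684]
```

View pics/c12.png

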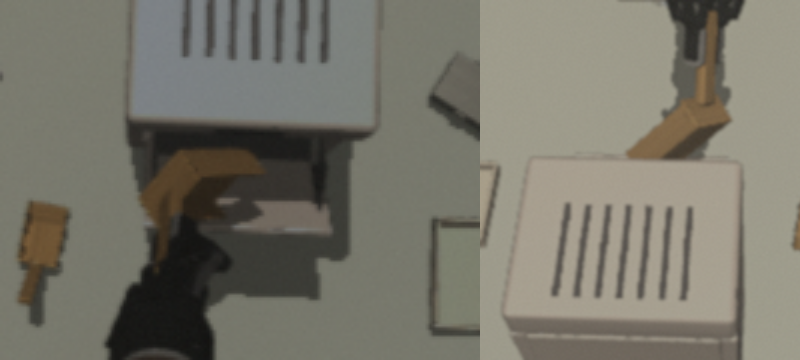

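Request:
play_rows:
  targets:
    - [[-0.0037, 0.0043, 0, 0.087, 0.015], [-0.0033, 0.0046, 0, 0.087, 0.015], [-0.0029, 0.0049, 0, 0.087, 0.015], [-0.0025, 0.0051, 0, 0.087, 0.015], [0, 0, 0, 0, 0.015], [0, 0, 0, 0, 0.015]]

```text
clock: 31.22
position: [0.4832, 0.0394, 0.3229]
tool_rot: [149.6, -31.1, 42.1]
force: [0.5, -0.7, -0.7]
opening: 0.021
```

```bash
python3 st.py
python3 - <<'E'
from rows import *
q,p,M=cur()
# lift and back
for r in rows([(p+[-.01,0,.06],0,2),(p+[-.06,.05,.10],0,2)]): print(r)
E
```

```text
[ 12.652 -19.174 -32.56   35.856 -12.836 154.405]
[0.483 0.039 0.323]
[149.571 -31.07   42.108]
[ 0.478 -0.689 -0.727]
[0.0123, 0.0111, -0.0255, 0.0]
[0.0123, 0.0111, -0.0255, 0.0]
[0.0088, -0.0213, -0.0334, 0.0]
[0.0088, -0.0213, -0.0334, 0.0]
```

Request:
play_rows:
  targets:
    - [[0.0123, 0.0111, -0.0255, 0, 0.015], [0.0123, 0.0111, -0.0255, 0, 0.015], [0.0088, -0.0213, -0.0334, 0, 0.015], [0.0088, -0.0213, -0.0334, 0, 0.015], [0.0088, -0.0213, -0.0334, 0, 0.015], [0, 0, 0, 0, 0.015]]

```text
clock: 31.98
position: [0.3979, 0.1173, 0.4454]
tool_rot: [149.5, -31.3, 42.5]
force: [1.1, 0.6, -1.2]
opening: 0.0211
```

```bash
python3 crop.py 13; python3 st.py
```

```text
top edge 0.85 [ 0.49  -0.008  0.167]
scene edge 0.61 [ 0.488 -0.007  0.167]
[ 35.079 -24.52  -16.778  63.586 -26.709 173.444]
[0.399 0.113 0.442]
[149.606 -31.019  41.914]
[-0.475 -0.174 -1.909]
```

View pics/c13.png

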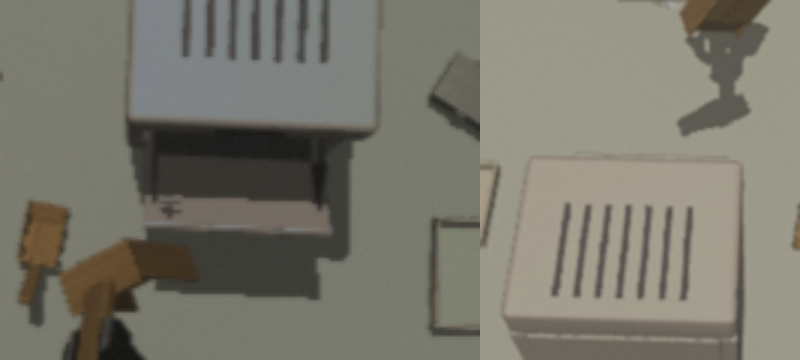

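Run:
```python
from h import *
a=cv2.imread('pics/top13.png')[185:232,270:350]
a=np.clip(a.astype(float)*3,0,255).astype(np.uint8)
cv2.imwrite('pics/e13.png',cv2.resize(a,(800,470),interpolation=cv2.INTER_CUBIC))
c=cap('wrist','wrist13.png')
```

```text
(no output)
```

View pics/e13.png

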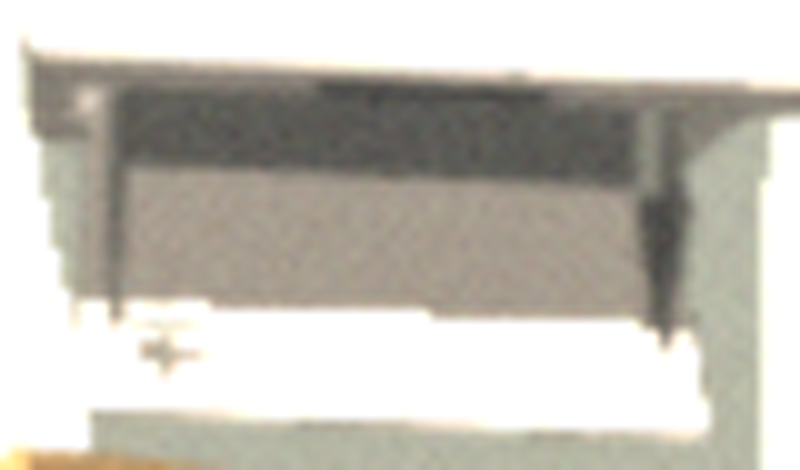

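View pics/wrist13.png

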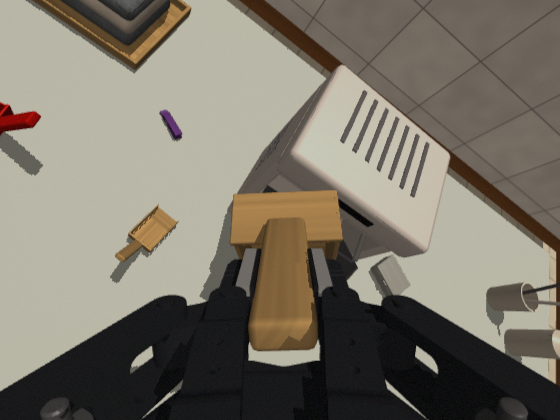

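View pics/top13.png

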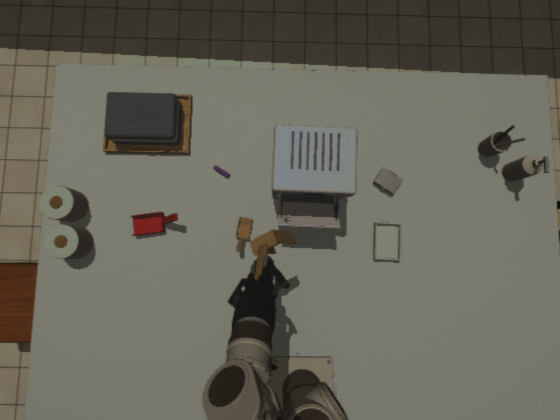

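Run:
```python
from rows import *
q,p,M=cur(); G=np.load('grasp.npz')
rv=R.from_matrix(M.T@G['M']).as_rotvec(degrees=True); print(rv.round(2))
for r in rows([([.4075,.3163,.30],float(rv[2]),14),([.4075,.3163,.11],float(rv[2]),4)]): print(r)
```

```text
[  -0.42    0.32 -139.9 ]
[0.0035, -0.016, 0.0068, -0.174]
[0.0062, -0.0152, 0.0068, -0.174]
[0.0087, -0.0138, 0.0068, -0.174]
[0.011, -0.0121, 0.0068, -0.174]
[0.0129, -0.01, 0.0068, -0.174]
[0.0145, -0.0076, 0.0068, -0.174]
[0.0156, -0.005, 0.0068, -0.174]
[0.0162, -0.0022, 0.0068, -0.174]
[0.0164, 0.0006, 0.0068, -0.174]
[0.016, 0.0035, 0.0068, -0.174]
[0.0152, 0.0062, 0.0068, -0.174]
[0.0139, 0.0087, 0.0068, -0.174]
[0.0121, 0.011, 0.0068, -0.174]
[0.01, 0.0129, 0.0068, -0.174]
[0.032, -0.0, 0.0351, 0.0]
[0.032, -0.0, 0.0351, 0.0]
[0.032, -0.0, 0.0351, 0.0]
[0.032, -0.0, 0.0351, 0.0]
```

Request:
play_rows:
  targets:
    - [[0.0035, -0.016, 0.0068, -0.174, 0.015], [0.0062, -0.0152, 0.0068, -0.174, 0.015], [0.0087, -0.0138, 0.0068, -0.174, 0.015], [0.011, -0.0121, 0.0068, -0.174, 0.015], [0.0129, -0.01, 0.0068, -0.174, 0.015], [0.0145, -0.0076, 0.0068, -0.174, 0.015], [0.0156, -0.005, 0.0068, -0.174, 0.015], [0.0162, -0.0022, 0.0068, -0.174, 0.015], [0.0164, 0.0006, 0.0068, -0.174, 0.015], [0.016, 0.0035, 0.0068, -0.174, 0.015], [0.0152, 0.0062, 0.0068, -0.174, 0.015], [0.0139, 0.0087, 0.0068, -0.174, 0.015], [0.0121, 0.011, 0.0068, -0.174, 0.015], [0.01, 0.0129, 0.0068, -0.174, 0.015], [0, 0, 0, 0, 0.015]]

```text
clock: 34.2
position: [0.4081, 0.3172, 0.2996]
tool_rot: [179.7, 42.3, 172.7]
force: [-0.3, -0.3, -1.0]
opening: 0.0209
```

```bash
python3 st.py
python3 - <<'E'
from rows import *
from h import *
q,p,M=cur(); G=np.load('grasp.npz')
rv=R.from_matrix(M.T@G['M']).as_rotvec(degrees=True); print(rv.round(2))
for r in rows([([.4075,.3163,.10],float(rv[2]),5),([.4075,.3163,.064],float(rv[2]),2)]): print(r)
cap('scene','scene14.png')
E
```

```text
[ 58.991  -1.325 -19.556  51.301 -37.89   59.053]
[0.408 0.317 0.3  ]
[179.688  42.321 172.724]
[-0.335 -0.345 -0.989]
[-0.36 -0.24 -0.33]
[0.027, -0.0003, 0.0295, -0.001]
[0.027, -0.0003, 0.0295, -0.001]
[0.027, -0.0003, 0.0295, -0.001]
[0.027, -0.0003, 0.0295, -0.001]
[0.027, -0.0002, 0.0295, -0.001]
[0.0121, -0.0, 0.0133, 0.0]
[0.0121, -0.0, 0.0133, 0.0]
```

View pics/scene14.png

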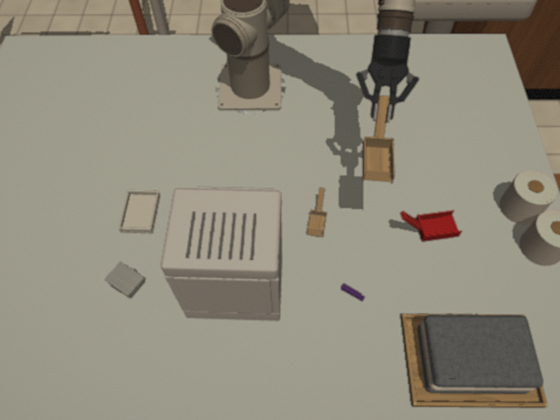

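The scoop is empty and level, and no balls lie outside. I'll lower it.

Request:
play_rows:
  targets:
    - [[0.027, -0.0003, 0.0295, 0, 0.015], [0.027, -0.0003, 0.0295, 0, 0.015], [0.027, -0.0003, 0.0295, 0, 0.015], [0.027, -0.0003, 0.0295, 0, 0.015], [0.027, -0.0002, 0.0295, 0, 0.015], [0.0121, 0, 0.0133, 0, 0.015], [0.0115, 0, 0.0125, 0, 0.015], [0, 0, 0, 0, 0.015]]

```text
clock: 35.25
position: [0.4075, 0.3162, 0.0656]
tool_rot: [179.7, 42.4, 172.7]
force: [0.7, -0.4, -0.8]
opening: 0.0207
```

Request:
play_rows:
  targets:
    - [[0.0014, 0, 0.0015, 0, 0.015], [0.0014, 0, 0.0015, 0, 0.015], [0, 0, 0, 0, 0.015]]

```text
clock: 35.62
position: [0.4077, 0.3178, 0.0627]
tool_rot: [179.5, 42.4, 172.7]
force: [-0.3, 0.6, -1.0]
opening: 0.0212
```

Request:
play_rows:
  targets:
    - [[0.0014, 0, 0.0015, 0, 0.015], [0.0012, 0, 0.0013, 0, 0.015], [0, 0, 0, 0, 0.015]]

```text
clock: 36.0
position: [0.4077, 0.3178, 0.0586]
tool_rot: [179.6, 42.5, 172.8]
force: [-0.6, -0.1, 0.3]
opening: 0.0208
```

Request:
play_rows:
  targets:
    - [[0.0008, 0, 0.0008, 0, 0.015], [0, 0, 0, 0, 0.03], [0, 0, 0, 0, 0.06], [0, 0, 0, 0, 0.085], [0, 0, 0, 0, 0.085], [0, 0, 0, 0, 0.085]]

```text
clock: 36.75
position: [0.4074, 0.3176, 0.0572]
tool_rot: [179.6, 42.4, 172.8]
force: [0.7, -0.7, -0.8]
opening: 0.085
```

Request:
play_rows:
  targets:
    - [[0, 0, -0.02, 0, 0.085], [0, 0, -0.04, 0, 0.085], [0, 0, -0.05, 0, 0.085], [0, 0, -0.05, 0, 0.085], [0, 0, 0, 0, 0.085]]

```text
clock: 37.38
position: [0.2994, 0.3327, 0.1782]
tool_rot: [179.1, 42.5, 172.7]
force: [1.0, 0.7, 0.4]
opening: 0.0854
```

```bash
python3 st.py
python3 - <<'E'
from h import *
for n in ['top','scene','wrist']:
    c=cap(n,n+'15.png')
    for t in ['scoop_grip','scoop_lip','front_edge','ball0_center','dish','tin','clip']:
        for d in finder.spot_point(n,t): print(n,t,round(d['conf'],2),w(c,d['xyz']).round(3))
E
```

```text
[ 74.891   4.157 -33.038  44.58  -41.809  78.71 ]
[0.299 0.333 0.178]
[179.138  42.456 172.701]
[1.033 0.686 0.41 ]
top scoop_grip 0.87 [0.439 0.2   0.044]
top scoop_grip 0.61 [0.392 0.319 0.067]
top scoop_grip 0.59 [0.519 0.412 0.067]
top scoop_lip 0.89 [0.521 0.311 0.01 ]
top scoop_lip 0.72 [0.526 0.187 0.008]
top scoop_lip 0.57 [0.496 0.553 0.012]
top front_edge 0.89 [ 0.487 -0.005  0.168]
top dish 0.63 [ 0.453 -0.272 -0.   ]
top tin 0.71 [ 0.657 -0.28  -0.   ]
top clip 0.38 [0.677 0.268 0.003]
scene scoop_grip 0.91 [0.393 0.318 0.068]
scene scoop_grip 0.81 [0.443 0.197 0.042]
scene scoop_grip 0.58 [0.519 0.416 0.066]
scene scoop_lip 0.92 [0.531 0.186 0.004]
scene scoop_lip 0.82 [0.496 0.547 0.009]
scene scoop_lip 0.65 [0.525 0.303 0.009]
scene front_edge 0.43 [ 0.49  -0.009  0.166]
scene dish 0.79 [ 0.461 -0.273 -0.003]
scene tin 0.91 [ 0.659 -0.272 -0.002]
scene tin 0.73 [ 0.69   0.275 -0.005]
scene clip 0.65 [ 0.688  0.271 -0.004]
wrist scoop_grip 0.96 [0.397 0.314 0.065]
wrist scoop_grip 0.91 [0.435 0.202 0.046]
wrist scoop_grip 0.6 [0.516 0.418 0.066]
wrist scoop_lip 0.95 [0.529 0.313 0.011]
wrist scoop_lip 0.68 [0.494 0.553 0.011]
wrist scoop_lip 0.66 [0.534 0.183 0.007]
wrist clip 0.58 [0.396 0.318 0.067]
wrist clip 0.24 [ 0.67  -0.008 -0.001]
```

View pics/scene15.png

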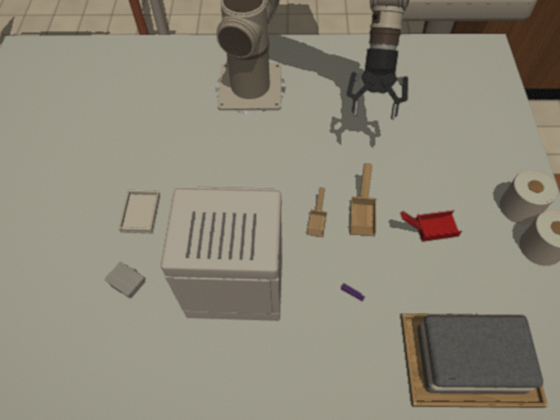

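View pics/wrist15.png

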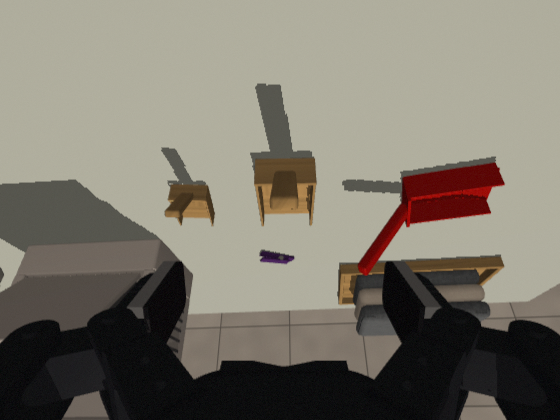

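Run:
```python
from rows import *
for r in rows([([.40,.03,.38],0,8)])[:1]: print(r)
```

```text
[-0.0299, -0.0356, -0.0076, 0.0]
```

Request:
play_rows:
  targets:
    - [[-0.0299, -0.0356, -0.0076, 0, 0.085], [-0.0299, -0.0356, -0.0076, 0, 0.085], [-0.0299, -0.0356, -0.0076, 0, 0.085], [-0.0299, -0.0356, -0.0076, 0, 0.085], [-0.0299, -0.0356, -0.0076, 0, 0.085], [-0.0299, -0.0356, -0.0076, 0, 0.085], [-0.0299, -0.0356, -0.0076, 0, 0.085], [-0.0299, -0.0356, -0.0076, 0, 0.085], [0, 0, 0, 0, 0.085]]

```text
clock: 39.7
position: [0.4014, 0.0254, 0.3833]
tool_rot: [179.4, 42.7, 172.0]
force: [0.2, 0.5, 0.1]
opening: 0.0852
```

Run:
```python
from h import *
c=cap('wrist','wrist16.png'); print(w(c,[0,0,0]))
for t in ['ball0_center','front_edge']:
    for d in finder.spot_point('wrist',t): print(t,round(d['conf'],2),w(c,d['xyz']).round(3),px(c,w(c,d['xyz'])).round(0))
```

```text
[0.25394706 0.04462312 0.43994186]
ball0_center 0.64 [ 0.592 -0.037  0.08 ] [257. 118.]
front_edge 0.59 [ 0.493 -0.003  0.167] [267. 104.]
front_edge 0.34 [ 0.536 -0.004  0.153] [273. 124.]
```

View pics/wrist16.png

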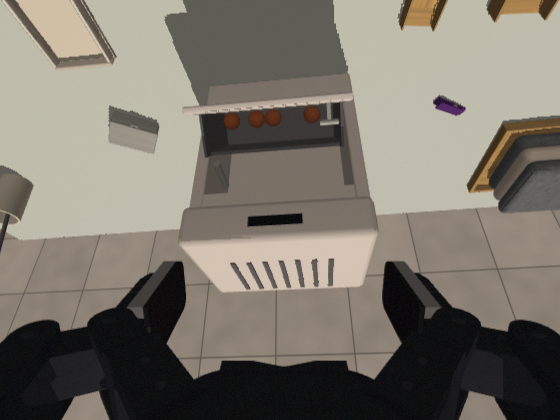

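All four balls lie in the bin at px (232,121), (257,118), (273,117) and (311,114). The front is open and the arm is clear of everything, so I'm handing in.

Run:
```python
from plant import bot
print(bot.finish_job())
```

```text
the job is handed in; nothing more can be done
None
```

The job was handed in at 39.7 s of the 66 s allowed, with every final check passing. `finish_job` gives no verdict, so these checks are my own.

**What I did:**
- **Tilt:** The moves can't tilt the tool directly, so I pushed the arm against its joint limits until the tool leaned about 42° forward.
- **Front:** I pressed it with the closed fingertips at 5–8 N, rising to about 15 N at the stiff stop. It popped to about 0.32 rad. I then hooked its edge and swung it to its stop.
- **Scoop:** I gripped the handle and tipped the scoop by turning about the tilted tool axis over the mouth of the bin. I set it back down where it had stood.

**Last checks:**
- **Balls:** the wrist camera shows all four lying in the bin, and none show outside it.
- **Front:** the top edge is about 98–101 mm out from the face, which matches the stop.
- **Scoop:** it is empty and upright on the shelf, with its grip point about 67 mm high, and let go.
- **Bystanders:** the last pictures show the soap dish, pill tin and clip within about 12 mm of their first readings, mostly detector noise.

**What went wrong:** the first two press attempts failed. The gripper seems to have met the hood instead of the finger pressing the front, at up to about 18 N (limit 40 N). Turning the tool a quarter turn fixed it. When the jaws closed, the scoop turned about 5° on the shelf; this did no harm.

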